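# Start the parcel scale's calibration with the service pin

### The job

Put the parcel scale into calibration: slide the small cover on its front deck fully open, take the service pin from the wooden stand, reach its steel tip down through the uncovered port and press the recessed button well down without forcing it. Finish while still holding the button down with the pin in the gripper - do not let go or pull back. Keep everything off the weighing platter and leave the marker, bowls and gift box where they are.

Things in the scene. Friction and masses are not known exactly. Their poses are not given: they have to be found in the camera images.
- scale: White bench scale fixed on the table, 340 (its x) x 280 (its y) x 75 mm high; origin under its centre, its x axis points from its front deck (towards the robot) to the steel platter at the back, y to the left, z up. The flat front deck, 75 mm above the table, carries at its left a display and keys (up to 92 mm above the table) and at its right the calibration port under its sliding cover. It stands at other places and yaws each time (yaw within about 0.25 rad).
- platter: Stainless steel weighing platter over the scale's rear, 225 x 285 x 8 mm, underside 89 mm and top 97 mm above the table; origin under its centre. Its front edge is 60 mm behind the port's centre. Must not be pressed or leaned on.
- port (a point): Centre of the mouth of the calibration port: a round vertical hole of 12 mm diameter in the deck, at deck height (75 mm above the table); axes as the scale's. The button's flat top (10 mm diameter) lies 24 mm below this point.
- cover_rib (a point): Centre of the finger rib on the black sliding cover; axes as the scale's. The rib measures 24 (x) x 10 (y, along the slide) x 15 mm (height); its top is 8 mm above this point and 94 mm above the table, its foot is on the cover plate (34 x 44 mm, top face 79 mm above the table). Guide rails 36 mm apart (between their inner sides, lips 6 mm wider inwards) on either side in x, and end stops, rise to 81 mm above the table.
- cal_cover (a joint): How far the cover has slid, in m: 0 closed (over the port, the rib above the port's centre), 0.038 fully open against its stop; it grows along the scale's +y (to the scale's left), level with the deck. It begins at 0 to 0.006, resists with about 1.5 N and stays where it is left.
- cal_button (a joint): How far the recessed button is pressed, in m: 0 up, 0.006 at its hard stop. A spring returns it: about 2.5 N to start it, 6 N at the stop. It counts as held from 0.003 m on.
- pin_grip (a point): Middle of the service pin's round dark wooden handle, 18 mm diameter and 80 mm long with a brass ferrule; z along the pin towards the handle's end. A straight steel shaft of 6 mm diameter and 60 mm length stands out of the handle's lower end; its tip is 100 mm below this point. 50 g. It stands upright in the stand, the shaft in the hole and the handle's shoulder on the stand's top, this point then 115 mm above the table.
- pin_tip (a point): Centre of the tip of the pin's steel shaft (6 mm diameter, slightly tapered end), z along the pin towards the handle.
- stand: Fixed block of light wood, 56 (its x) x 136 (its y) mm on a 64 x 144 mm foot, top 75 mm above the table, beside the scale: on its left or its right; origin under its centre. Two holes on its long axis: the pin's (10 mm diameter) at y = -34 mm, the marker's (18 mm) at y = +34 mm.
- marker: Bystander: black marker pen with a white cap, 16 mm diameter, standing in the stand's other hole, its top 136 mm above the table; origin at its lower end.
- bowl_a: Bystander: brown tea bowl with a white band, 104 mm wide, 74 mm high; origin under its centre.
- bowl_b: Bystander: a second tea bowl like it.
- gift_box: Bystander: closed box of light wood, 126 x 126 x 104 mm; origin under its centre. It stands on the side of the scale where the stand is not.
Things that resemble listed ones, but are neither listed nor needed, are in the scene too. What is shaped like the part that bears pin_grip but blue or orange is not meant.

How it is judged:
By the outcome, as a careful person would: the job done as asked, in the order asked, and still so for the second after the job is handed in, while the arm keeps its last pose, push and grip.
It also fails if it takes over 58 s, if anything falls off the work surface, if the arm or the gripper's body presses on something with over 40 N, if the wrist force passes 120 N, or if a joint passes its speed limit or range.

### The arm

A 6-joint arm with a two-finger parallel gripper is mounted at the origin on the work surface. World frame = base frame: x ahead of the robot, y to its left, z up, the work surface at z = 0. Lengths are in m, angles in rad, forces in N, time in s.
With the tool pointing down it reaches from about 0.375 to 0.9 m from the base axis. Payload 3.1 kg.
Tool frame: the origin (TCP) lies on the centre line of the jaws, within the pads' length; the fingertips stand 25 mm ahead of it and the grasp point (between the pads) lies 6 mm ahead of it (manip.tips_ahead is the distance from the TCP to the fingertips, in m); z points along the fingers, y is the direction in which the jaws open and shut (so a half turn about z gives the same grasp; the last joint's range is limited). The gripper opens to 85 mm and grips with 20 to 120 N. Pads are 22 mm wide; open, the fingers measure 114 mm over their backs; the gripper's body (76 mm by 85 mm) begins 54 mm behind the grasp point. The pads swing forward as they close: fully open they stand 13 mm farther back than shut.
Start: joints at [-1.504, 0.527, 1.433, -0, 1.181, -0.178], TCP at [0.152, -0.606, 0.233] pointing down, gripper open.
Joint ranges: [-3.08, 3.08], [-0.75, 2.2], [0.22, 2.44], [-1.43, 4.57], [0, 2.65], [-2.85, 2.85]. Speed limits (rad/s): [2.79, 2.79, 3.14, 3.14, 3.14, 3.14].

### API

Orientations are given as a unit quaternion [x, y, z, w].
In Python, from station import manip gives the robot as it stands.
- The arm moves only by the tool play_rows, never from a script. Its argument "steps" is a list that holds one entry, the list of rows, each a list of 6 numbers: the shift along the tool's x, y, z in m, then the turn, a rotation vector about the tool's x, y, z in degrees. In form: [[[x, y, z, rx, ry, rz], ...]]. A call has 1 to 10 rows; each row shifts and turns the commanded pose from where the row before left it, along the tool's axes as they then stand; what a row does not reach is not made up. A row lasts 1/8 s, in which the tool goes at most 62.5 mm and 10.7 degrees, less where a joint would pass 70% of its speed; a pose out of reach is approached as far as the arm can. A call is refused whole if a number of a shift passes 0.0625 or a number of a turn 10.7, either way. A call with a gripper value outside its range is refused whole. "fingers" is the opening, from 0 (shut) to 1 (fully open), set as the call begins (left out, the last holds). The fingers move at their own pace and stop on an object; "squeeze" is the grip in N (left out, the last holds). Time passes only in rows, so rows that do not move let the fingers close. It gives the time, the measured TCP pose, the force and the opening at its end, in the units of the state.
- manip.sense(): the state, without advancing time (a new reading comes with each control period).
- manip.snapshot(name): name is "scene" or "top" or "wrist"; returns a dict with "img" (400x640x3 uint8, red, green, blue), "K" (3x3 intrinsics, pixels), "k1" (the pictures are not rectified: a ray, as slopes to the right and down, at radius r is drawn at 1 + k1 r^2 times it, then the intrinsics apply), "world_from_camera" (4x4, takes a point from camera to world coordinates). Camera axes: x right, y down, z forward; pixel columns grow to the right and rows downward; lengths in m; the calibration is good to about 2 mm. A picture is of the moment at which its call begins. There is no depth.
- manip.sign_off(): hands the job in, once; it reports no verdict.
Trained networks look in a picture, given as the dict that the camera call returned (one of the last four; its "shot" number tells which), for a name from the list of things; names that differ only in an ending like _2 or _b are one class to them, and where a whole thing is asked for, a point or a joint stands for the part that bears it (a point fixed in the world has none). Each returns a list of dicts, best first, with "score" (0 to 1); they miss things now and then, are a little off and sometimes report something else, mostly with a low value. They report only what shows in the picture. A call takes as long as a camera call. They do not tell look-alikes from the thing itself.
- manip.regions_of(label, picture): "pixels" (400x640 bool, what is visible of it) and "rect" ([left, top, right, bottom] in pixels, round what is visible of it).
- manip.pinpoint(label, picture): "point" ([column, row] in pixels: a listed point, or the origin of a listed thing).
The state is a dict: "t": time; "q": joint angles; "qd": joint speeds; "tau": joint torques, N m; "tcp_pos": TCP position; "tool_rot": TCP orientation; "force": force on the tool from outside, world axes, zero at the start; "ft_torque": the same for the moment, N m; "finger_gap": opening from 0.0 (shut) to 1.0 (fully open).
Only numpy, scipy, OpenCV 4.12 (cv2) and the standard library are available. Lean on these libraries where they do the work, as an engineer would, in place of code of your own. Each camera call takes 0.05 s, during which the arm holds its last target.

## Working session

There is one attempt and no reset: what is moved stays moved. The work goes in short steps, Python scripts to look and compute and a tool call to move; the robot and the scene stay as the last step left them, time stands still between calls to the robot, and variables do not carry over. Pictures are saved under pics/ and viewed, and the job is handed in when it is done.

Besides the shell and the picture viewer there is one more tool, called after "Request:" as name([rows], argument=value, ...), one row to a line, values as JSON. play_rows: Moves the arm, as the interface text tells. Its arguments: {"type":"object","properties":{"steps":{"type":"array"},"fingers":{"type":"number"},"squeeze":{"type":"number"}},"required":["steps"]}

```bash
ls; mkdir -p pics; cat > h.py <<'E'
import numpy as np, cv2
from station import manip
def snap(n,f=None):
    s=manip.snapshot(n)
    if f: cv2.imwrite('pics/'+f,s['img'][:,:,::-1])
    return s
def ray(s,p):
    K=np.array(s['K']);k1=s['k1'];T=np.array(s['world_from_camera'])
    d=np.array([(p[0]-K[0,2])/K[0,0],(p[1]-K[1,2])/K[1,1]])
    u=d.copy()
    for _ in range(30): u=d/(1+k1*(u@u))
    v=T[:3,:3]@np.array([u[0],u[1],1]); return T[:3,3],v/np.linalg.norm(v)
def atz(s,p,z):
    o,v=ray(s,p); return o+v*(z-o[2])/v[2]
def proj(s,X):
    K=np.array(s['K']);k1=s['k1'];T=np.array(s['world_from_camera'])
    c=T[:3,:3].T@(np.array(X,float)-T[:3,3]); u=c[:2]/c[2]; u=u*(1+k1*(u@u))
    return np.array([K[0,0]*u[0]+K[0,2],K[1,1]*u[1]+K[1,2]])
E
python3 - <<'E'
from h import *
st=manip.sense(); print(st)
print(manip.tips_ahead)
for n in ['top','scene','wrist']:
    s=snap(n,n+'0.png'); print(n,s['shot'],np.round(s['world_from_camera'],3).tolist(),s['k1'])
    for l,z in [('scale',0),('port',.075),('cover_rib',.086),('pin_grip',.115),('pin_tip',.015),('stand',0),('marker',0.015),('platter',.089)]:
        for r in manip.pinpoint(l,s)[:3]:
            print(l,np.round(r['point'],1),round(r['score'],2),np.round(atz(s,r['point'],z),4))
E
```

```text
pics
{'t': 0.0, 'q': array([-1.50348463e+00,  5.28462334e-01,  1.43391412e+00, -3.87342028e-06,
        1.18136656e+00, -1.78462319e-01]), 'qd': array([ 0.00084774, -0.00044981, -0.00014715, -0.00132798, -0.0005726 ,
       -0.00089297]), 'tau': array([-1.94138542e-03, -4.42357349e+01, -1.78025419e+01, -2.78303114e-04,
        8.54203856e-03,  5.17500879e-06]), 'tcp_pos': array([ 0.15206893, -0.60548745,  0.23243219]), 'tool_rot': array([ 9.92458225e-01,  1.22578611e-01,  5.79346081e-05, -1.07362025e-03]), 'force': array([-0.4898399 ,  0.14911385,  1.05328467]), 'ft_torque': array([0.02621864, 0.01713943, 0.00254071]), 'finger_gap': 1.0009326579030904}
0.025
top 1 [[-0.006, -0.982, 0.19, 0.327], [-1.0, 0.009, 0.015, -0.014], [-0.016, -0.19, -0.982, 1.271], [0.0, 0.0, 0.0, 1.0]] -0.10177538710034194
scale [319.9 178. ] 0.89 [ 0.6246 -0.0011  0.    ]
port [349.5 208.8] 0.95 [ 0.5157 -0.086   0.075 ]
port [217.6 148.1] 0.72 [0.7017 0.3024 0.075 ]
cover_rib [349.5 212. ] 0.46 [ 0.5048 -0.0852  0.086 ]
cover_rib [217.2 146.5] 0.45 [0.7032 0.3009 0.086 ]
pin_grip [195.9 190.9] 0.68 [0.5639
[... 826 characters left out ...]
r_rib [446.8 319.9] 0.24 [0.52   0.3867 0.086 ]
pin_grip [435.5 268.8] 0.86 [0.4807 0.3071 0.115 ]
pin_grip [375.6 350.8] 0.82 [0.6697 0.3891 0.115 ]
pin_grip [451.8 275.1] 0.69 [0.4659 0.333  0.115 ]
pin_tip [412.2 343.5] 0.92 [0.5608 0.3607 0.015 ]
pin_tip [464.1 286.1] 0.63 [0.3853 0.309  0.015 ]
stand [444.4 318.8] 0.8 [0.4647 0.3421 0.    ]
stand [434.3 270.7] 0.33 [0.3979 0.2371 0.    ]
marker [315.1 183.8] 0.23 [ 0.4746 -0.1508  0.015 ]
platter [257.6 217.7] 0.9 [ 0.6914 -0.0127  0.089 ]
platter [314.5 180.2] 0.19 [ 0.518  -0.0739  0.089 ]
wrist 3 [[0.243, -0.928, -0.283, 0.225], [-0.97, -0.232, -0.072, -0.589], [0.001, 0.292, -0.956, 0.374], [0.0, 0.0, 0.0, 1.0]] -0.03552980780351614
```

View pics/top0.png

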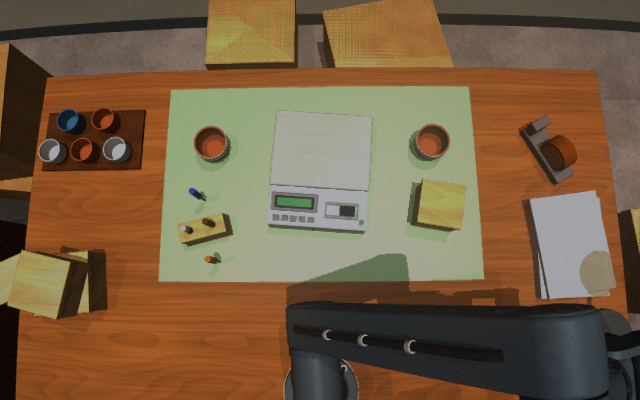

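View pics/scene0.png

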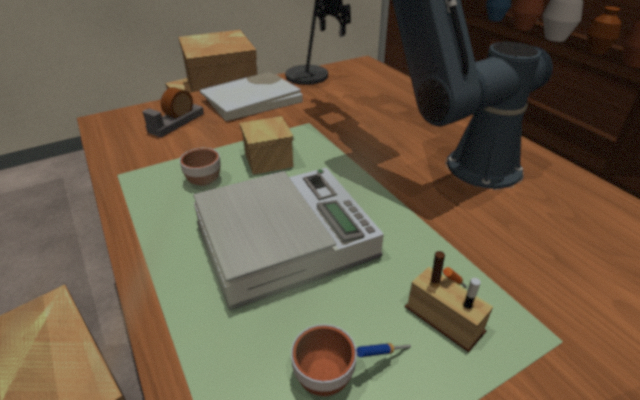

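The stand is left of the scale, about (0.465, 0.342). The dark pin is in its near-scale hole (scene px 437,265), the marker in the other hole, and the blue and orange decoys lie on the mat. I'll move over the port to look closer.

Request:
play_rows([
  [[0.044,-0.0405,-0.002,0,0,0],[0.044,-0.0405,-0.002,0,0,0],[0.044,-0.0405,-0.002,0,0,0],[0.044,-0.0405,-0.002,0,0,0],[0.044,-0.0405,-0.002,0,0,0],[0.044,-0.0405,-0.002,0,0,0],[0.044,-0.0405,-0.002,0,0,0],[0.044,-0.0405,-0.002,0,0,0],[0.044,-0.0405,-0.002,0,0,0],[0.044,-0.0405,-0.002,0,0,0]],
], fingers=0)

```text
t: 2.6
tcp_pos: [0.4814, -0.1047, 0.2538]
tool_rot: [0.992, 0.123, 0.0, 0.0]
force: [-0.1, -0.3, 0.2]
finger_gap: 0.003
```

Request:
play_rows([
  [[0,0,0,0,0,8.5],[0,0,0,0,0,8.5],[0,0,0,0,0,0],[0,0,0,0,0,0]],
])

```text
t: 3.1
tcp_pos: [0.4803, -0.1064, 0.2535]
tool_rot: [1.0, -0.025, 0.0, 0.0]
force: [-0.4, 0.2, -1.1]
finger_gap: -0.0
```

```bash
python3 - <<'E'
from h import *
st=manip.sense(); print(st['t'],st['tcp_pos'],st['tool_rot'],st['finger_gap'],st['force'])
for n in ['wrist','top','scene']:
    s=snap(n,n+'1.png'); print(n,s['shot'])
    for l,z in [('scale',0),('port',.075),('cover_rib',.086),('pin_grip',.115),('stand',0),('marker',0.015),('platter',.089)]:
        for r in manip.pinpoint(l,s)[:3]:
            print(l,np.round(r['point'],1),round(r['score'],2),np.round(atz(s,r['point'],z),4))
E
```

```text
3.1 [ 0.48029361 -0.10644499  0.25347901] [ 9.99698346e-01 -2.45603881e-02  5.34812400e-05  3.08103661e-05] -0.0004330052249806966 [-0.37564248  0.24206557 -1.07943131]
wrist 4
scale [232.   48.3] 0.85 [ 0.636  -0.0034  0.    ]
port [296.2 157. ] 0.87 [ 0.5075 -0.0804  0.075 ]
cover_rib [294.7 153.9] 0.92 [ 0.5126 -0.0801  0.086 ]
stand [ 19.7 192.7] 0.84 [0.4665 0.3399 0.    ]
platter [298.  157.7] 0.25 [ 0.5088 -0.0836  0.089 ]
top 5
scale [316.4 173.1] 0.77 [0.6403 0.0096 0.    ]
port [346.  207.5] 0.87 [ 0.5196 -0.0761  0.075 ]
cover_rib [207.5 224.3] 0.59 [0.4723 0.3195 0.086 ]
cover_rib [345.7 214.1] 0.54 [ 0.4989 -0.0743  0.086 ]
cover_rib [314.9 174. ] 0.29 [0.6165 0.0124 0.086 ]
pin_grip [211.4 238.2] 0.75 [0.43   0.2988 0.115 ]
pin_grip [166.5 172.8] 0.74 [0.6178 0.4382 0.115 ]
pin_grip [204.  224.7] 0.63 [0.4677 0.3213 0.115 ]
stand [206.3 231.4] 0.95 [0.4611 0.3465 0.    ]
marker [195.2 233.2] 0.66 [0.4541 0.3762 0.015 ]
marker [423.6 147.9] 0.5 [ 0.7144 -0.3241  0.015 ]
platter [323.4 151. ] 0.88 [ 0.6844 -0.0127  0.089 ]
platter [345.9 213.5] 0.68 [ 0.5002 -0.0748  0.089 ]
scene 6
scale [285.8 244.5] 0.73 [0.6385 0.0059 0.    ]
scale [203.2 180.4] 0.29 [ 0.7258 -0.3381  0.    ]
port [317.2 183.1] 0.62 [ 0.5087 -0.0773  0.075 ]
cover_rib [314.7 181.7] 0.55 [ 0.5185 -0.0719  0.086 ]
pin_grip [434.7 271.2] 0.75 [0.4858 0.3108 0.115 ]
pin_grip [451. 275.] 0.53 [0.4669 0.3321 0.115 ]
pin_grip [317.3 181.3] 0.27 [ 0.5321 -0.0344  0.115 ]
stand [447.4 319.5] 0.85 [0.4608 0.3462 0.    ]
platter [259.5 221.1] 0.63 [ 6.923e-01 -3.000e-04  8.900e-02]
```

View pics/wrist1.png

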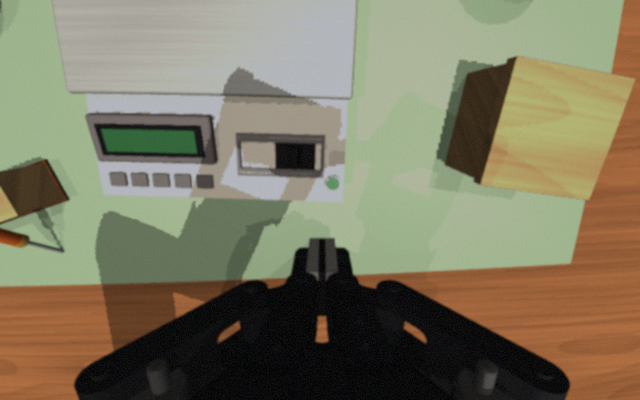

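```bash
python3 - <<'E'
from h import *
s=snap('wrist')
im=s['img'][100:220,80:360,::-1]
cv2.imwrite('pics/crop1.png',cv2.resize(im,None,fx=2.85,fy=2.85,interpolation=cv2.INTER_CUBIC)[:600])
a=atz(s,(68,93),.097);b=atz(s,(355,97),.097);print(a,b,np.degrees(np.arctan2(-(a-b)[0],(a-b)[1])))
a=atz(s,(104,195),.075);b=atz(s,(343,201),.075);print(a,b,np.degrees(np.arctan2(-(a-b)[0],(a-b)[1])))
E
```

```text
[0.58763525 0.14052114 0.097     ] [ 0.56647097 -0.14397017  0.097     ] -4.254591020726156
[0.47564366 0.14878334 0.075     ] [ 0.45398299 -0.13042519  0.075     ] -4.436053882086187
```

View pics/crop1.png

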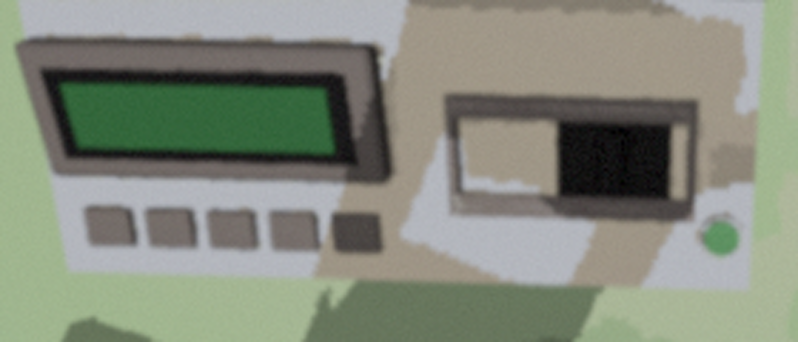

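```bash
python3 - <<'E'
from h import *
s=snap('wrist')
th=np.radians(-4.35);ex=np.array([np.cos(th),np.sin(th)]);ey=np.array([-np.sin(th),np.cos(th)])
def f(u,v): return (u/2.85+80-.3,v/2.85+100-.3)
for n,p,z in [('Linner',(460,160),.079),('Rinner',(688,160),.079),('covL',(557,160),.079),('covR',(670,160),.079),('railtop out',(570,97),.081),('railbot out',(570,216),.081),('railbot out',(570,197),.081),('railtop in',(570,121),.081)]:
    P=atz(s,f(*p),z); print(n,P.round(4),'scale x,y',(P[:2]@ex).round(4),(P[:2]@ey).round(4))
for q in [(.512,-.0801)]: print(np.array(q)@ex,np.array(q)@ey)
for r in manip.regions_of('cover_rib',s)[:2]: print(r['rect'],r['score'])
E
```

```text
Linner [ 0.5127 -0.0206  0.079 ] scale x,y 0.5127 0.0184
Rinner [ 0.5081 -0.1079  0.079 ] scale x,y 0.5148 -0.069
covL [ 0.5107 -0.0578  0.079 ] scale x,y 0.5136 -0.0189
covR [ 0.5084 -0.101   0.079 ] scale x,y 0.5146 -0.0621
railtop out [ 0.5341 -0.0652  0.081 ] scale x,y 0.5375 -0.0245
railbot out [ 0.489  -0.0611  0.081 ] scale x,y 0.4922 -0.0238
railbot out [ 0.4965 -0.0618  0.081 ] scale x,y 0.4997 -0.0239
railtop in [ 0.5253 -0.0644  0.081 ] scale x,y 0.5287 -0.0244
0.5166005905453059 -0.04103461768118679
[274.7, 141.5, 317.8, 170.0] 0.83
```

Request:
play_rows([
  [[0.028,0.002,0,0,0,1.5],[0,0,0.03,0,0,0],[0,0,0.03,0,0,0],[0,0,0.03,0,0,0],[0,0,0.025,0,0,0],[0,0,0.01,0,0,0],[0,0,0.005,0,0,0],[0,0,0.005,0,0,0],[0,0,0,0,0,0],[0,0,0,0,0,0]],
])

```text
t: 5.7
tcp_pos: [0.5085, -0.1098, 0.1189]
tool_rot: [0.999, -0.039, 0.001, 0.0]
force: [-0.2, -0.6, 0.6]
finger_gap: 0.0
```

```bash
python3 - <<'E'
from h import *
st=manip.sense(); print(st['t'],st['tcp_pos'],st['tool_rot'],st['finger_gap'],st['force'])
s=snap('wrist','wrist2.png')
P=st['tcp_pos'].copy(); P[2]-=.025; print(proj(s,P))
s=snap('scene'); cv2.imwrite('pics/sc2.png',cv2.resize(s['img'][100:300,220:500,::-1],None,fx=2.8,fy=2.8))
E
```

```text
5.7 [ 0.50852439 -0.10982295  0.11894346] [ 9.99257357e-01 -3.85282427e-02  5.17034566e-04  2.02364816e-04] 0.0004889703545028725 [-0.21920264 -0.55463218  0.62685739]
[320.52089255 236.3239396 ]
```

View pics/wrist2.png

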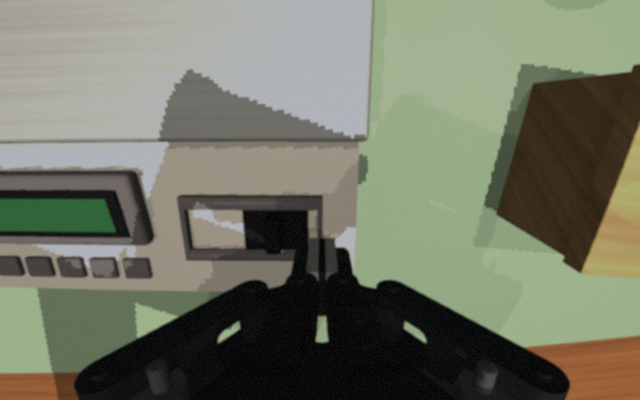

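View pics/sc2.png

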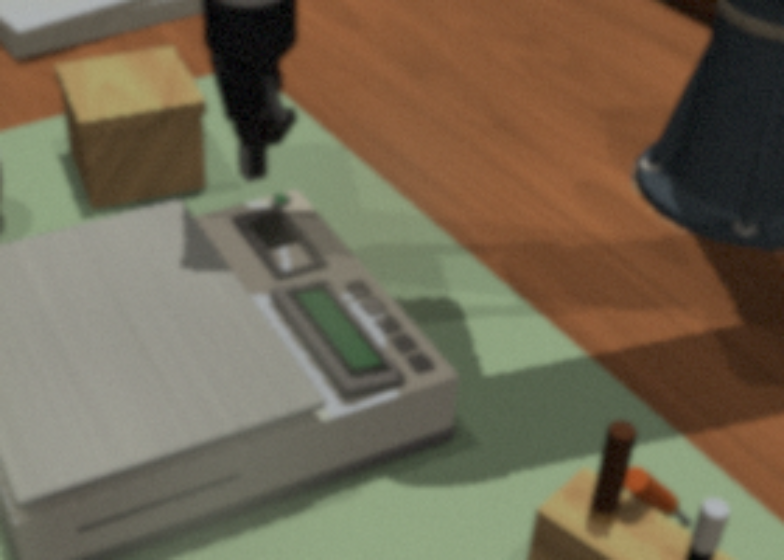

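Request:
play_rows([
  [[0,0,0.004,0,0,0],[0,0,0.004,0,0,0],[0,-0.006,0,0,0,0],[0,-0.006,0,0,0,0],[0,-0.006,0,0,0,0],[0,-0.006,0,0,0,0],[0,0,0,0,0,0]],
])

```text
t: 6.68
tcp_pos: [0.51, -0.0852, 0.1105]
tool_rot: [0.999, -0.038, 0.0, -0.0]
force: [-0.1, 0.5, -0.6]
finger_gap: 0.004
```

```bash
python3 - <<'E'
from h import *
st=manip.sense(); print(st['t'],st['tcp_pos'],st['tool_rot'],st['finger_gap'],st['force'])
s=snap('wrist','wrist3.png')
E
```

```text
6.675 [ 0.5100429  -0.0851884   0.11049685] [ 9.99275411e-01 -3.80611651e-02  1.73847157e-06 -7.75826869e-06] 0.003792862146471767 [-0.07664521  0.47364008 -0.55590694]
```

View pics/wrist3.png

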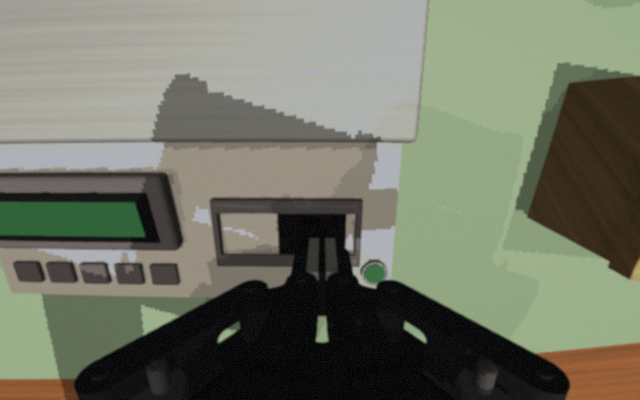

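Request:
play_rows([
  [[0,-0.005,0,0,0,0],[0,-0.005,0,0,0,0],[0,0,0,0,0,0]],
])

```text
t: 7.1
tcp_pos: [0.5107, -0.0754, 0.1104]
tool_rot: [0.999, -0.038, -0.0, -0.0]
force: [0.3, 0.6, 0.1]
finger_gap: -0.002
```

```bash
python3 - <<'E'
from h import *
st=manip.sense(); print(st['t'],st['tcp_pos'],st['tool_rot'],st['finger_gap'],st['force'])
s=snap('wrist'); cv2.imwrite('pics/w4.png',cv2.resize(s['img'][180:300,180:400,::-1],None,fx=3.6,fy=3.6))
s=snap('scene'); cv2.imwrite('pics/sc4.png',cv2.resize(s['img'][130:230,250:400,::-1],None,fx=5,fy=5))
E
```

```text
7.1 [ 0.51071121 -0.07540776  0.11038526] [ 9.99267618e-01 -3.82650180e-02 -1.20504363e-04 -4.67850680e-05] -0.0021961565681641437 [0.26639636 0.56280104 0.06188192]
```

View pics/w4.png

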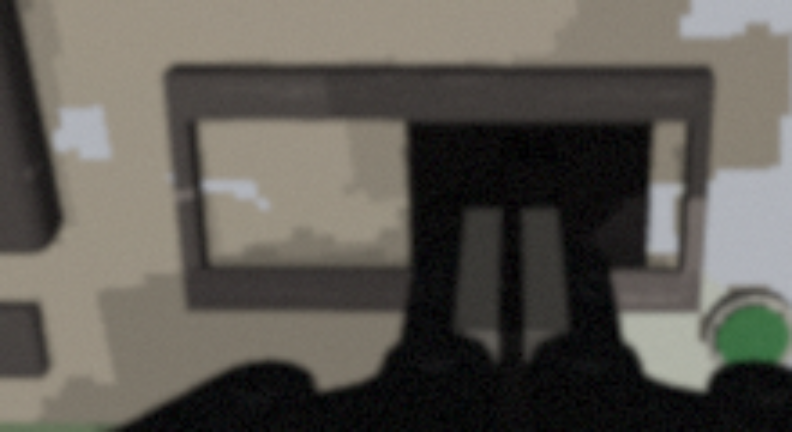

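View pics/sc4.png

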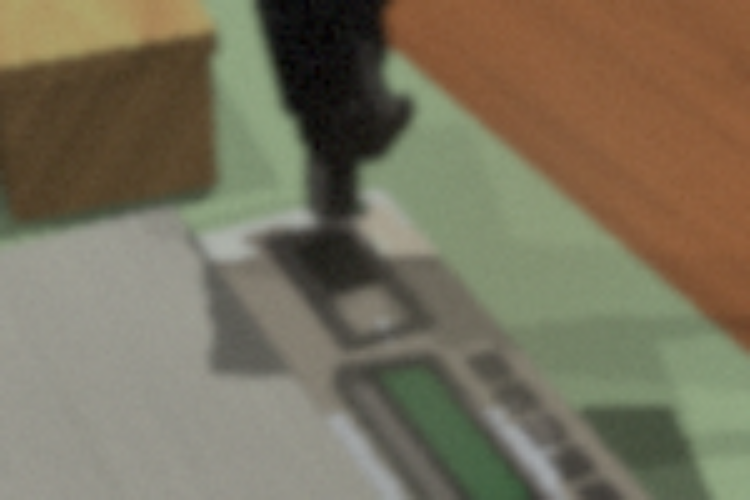

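```bash
python3 - <<'E'
from h import *
s=snap('scene')
th=np.radians(-4.35);ex=np.array([np.cos(th),np.sin(th)]);ey=np.array([-np.sin(th),np.cos(th)])
im=cv2.resize(s['img'][130:230,250:400,::-1],None,fx=5,fy=5)
st=manip.sense();P=st['tcp_pos']
for z in [.0854,.094,.1]:
    p=proj(s,[P[0],P[1],z]); q=(p-[250,130])*5; print(z,p); cv2.circle(im,(int(q[0]),int(q[1])),3,(0,0,255),-1)
c=ex*.515-ey*.0405
for dz,h in [(.079,0),(.094,0)]:
    pts=[]
    for a,b in [(-1,-1),(1,-1),(1,1),(-1,1)]:
        X=c+ex*a*.012+ey*b*.005; q=(proj(s,[X[0],X[1],dz])-[250,130])*5; pts.append(q)
    cv2.polylines(im,[np.int32(pts)],True,(0,255,255) if dz>.09 else (255,0,0),1)
cv2.imwrite('pics/sc5.png',im)
s=snap('wrist')
for z in [.0854,.094,.1]:
  for a in (0,.011): print(z,a,proj(s,[P[0]+a,P[1],z]))
for z in(.079,.094):
  for b in (-.005,.005): X=c+ex*.012+ey*b; print('rib',z,b,proj(s,[*X,z]))
w=s['img'][200:270,270:360,::-1]; w=np.clip(w.astype(float)*4,0,255).astype(np.uint8)
cv2.imwrite('pics/w5.png',cv2.resize(w,None,fx=8,fy=8))
E
```

```text
0.0854 [316.69466722 180.16391252]
0.094 [316.66150612 177.237255  ]
0.1 [316.63817731 175.17780762]
0.0854 0 [320.59817595 236.2518175 ]
0.0854 0.011 [319.19274993 219.81348584]
0.094 0 [320.55739676 242.25072795]
0.094 0.011 [319.08275535 225.13314485]
0.1 0 [320.52658967 246.78494742]
0.1 0.011 [318.99949978 229.16116625]
rib 0.079 -0.005 [334.1901301  214.81113816]
rib 0.079 0.005 [318.38157621 214.83492767]
rib 0.094 -0.005 [335.27204749 223.67899863]
rib 0.094 0.005 [318.12043567 223.70560399]
```

View pics/sc5.png

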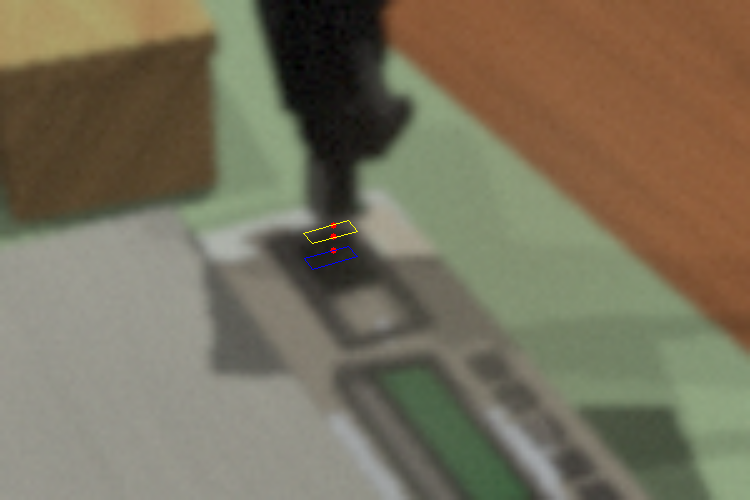

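View pics/w5.png

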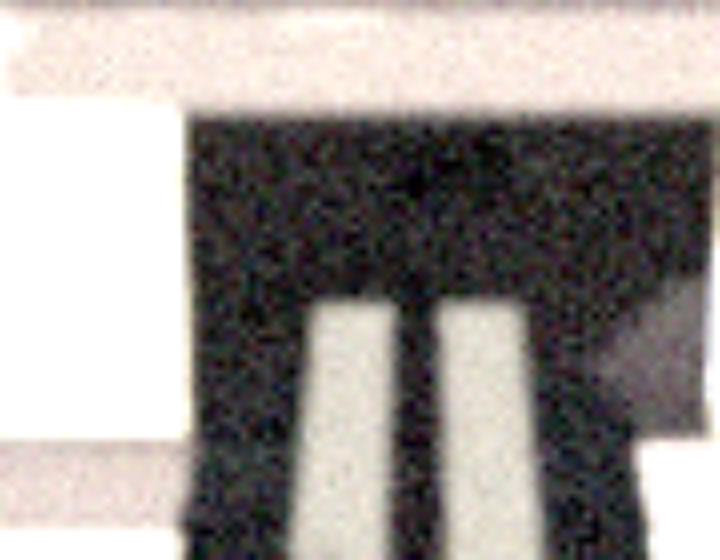

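Request:
play_rows([
  [[0,0.02,0,0,0,0],[0,0.014,0,0,0,0],[0,0,0.004,0,0,0],[0,0,0,0,0,0]],
])

```text
t: 7.8
tcp_pos: [0.5077, -0.1094, 0.106]
tool_rot: [0.999, -0.039, -0.001, -0.0]
force: [0.7, -0.0, -0.1]
finger_gap: -0.003
```

Request:
play_rows([
  [[0,0,0.003,0,0,0],[0,0,0,0,0,0]],
])

```text
t: 8.05
tcp_pos: [0.508, -0.1092, 0.1031]
tool_rot: [0.999, -0.038, -0.0, -0.0]
force: [0.0, -0.2, 1.3]
finger_gap: 0.0
```

```bash
python3 - <<'E'
from h import *
st=manip.sense(); print(st['t'],st['tcp_pos'],st['force'])
s=snap('wrist'); cv2.imwrite('pics/w6.png',cv2.resize(np.clip(s['img'][180:300,180:400,::-1]*1.8,0,255).astype(np.uint8),None,fx=3.6,fy=3.6))
s=snap('scene'); cv2.imwrite('pics/sc6.png',cv2.resize(np.clip(s['img'][130:230,250:400,::-1]*1.8,0,255).astype(np.uint8),None,fx=5,fy=5))
E
```

```text
8.05 [ 0.50796669 -0.10918995  0.10312892] [ 0.02006583 -0.22146832  1.3284252 ]
```

View pics/w6.png

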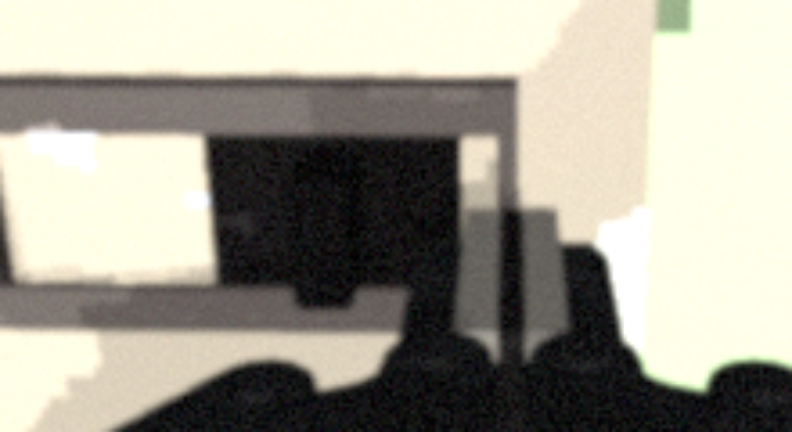

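View pics/sc6.png

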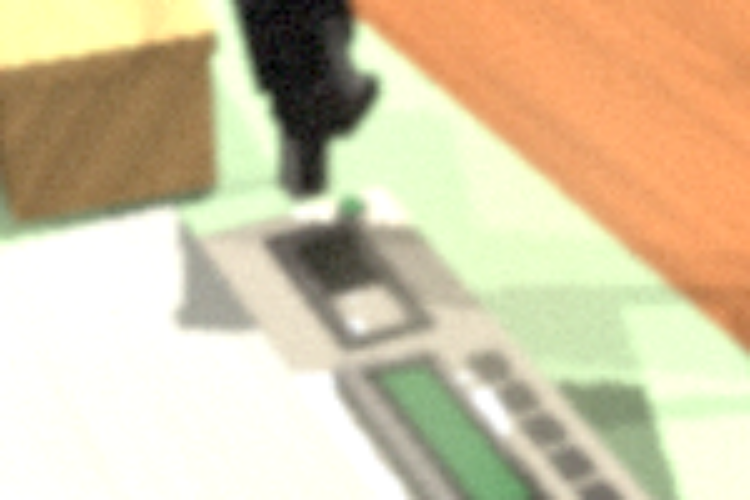

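```bash
python3 - <<'E'
from h import *
st=manip.sense();P=st['tcp_pos'];w=snap('wrist');s=snap('scene')
for z in (.078,.085,.092,.099,.106,.113): print(z,[proj(w,[P[0]+a,P[1],z]).round(1) for a in (0,.005,.011)],proj(s,[P[0],P[1],z]).round(1),proj(s,[P[0]+.008,P[1]+.008,z]).round(1))
E
```

```text
0.078 [array([320.6, 236. ]), array([320. , 228.6]), array([319.2, 219.6])] [311.1 175.5] [309.8 178.1]
0.085 [array([320.6, 240.8]), array([319.9, 233.2]), array([319.1, 223.9])] [311.  173.2] [309.7 175.7]
0.092 [array([320.5, 246. ]), array([319.8, 238.1]), array([319. , 228.5])] [311.  170.9] [309.7 173.4]
0.099 [array([320.5, 251.7]), array([319.8, 243.5]), array([318.9, 233.5])] [310.9 168.5] [309.6 171. ]
0.106 [array([320.4, 257.8]), array([319.7, 249.3]), array([318.8, 239. ])] [310.9 166.1] [309.6 168.6]
0.113 [array([320.4, 264.5]), array([319.6, 255.7]), array([318.7, 244.9])] [310.8 163.7] [309.5 166.2]
```

Request:
play_rows([
  [[0,0,0.004,0,0,0],[0,0,0.004,0,0,0],[0,0,0,0,0,0]],
])

```text
t: 8.62
tcp_pos: [0.5079, -0.1096, 0.0949]
tool_rot: [0.999, -0.039, -0.0, -0.0]
force: [0.0, 0.6, 0.3]
finger_gap: 0.001
```

Request:
play_rows([
  [[0,0,0.003,0,0,0],[0,0,0.002,0,0,0],[0,0,0,0,0,0]],
])

```text
t: 9.0
tcp_pos: [0.5081, -0.1097, 0.0902]
tool_rot: [0.999, -0.039, -0.0, -0.0]
force: [0.7, 0.0, -0.4]
finger_gap: -0.004
```

```bash
python3 - <<'E'
from h import *
st=manip.sense(); print(st['t'],st['tcp_pos'],st['force'])
s=snap('wrist'); cv2.imwrite('pics/w7.png',cv2.resize(np.clip(s['img'][180:300,180:400,::-1]*1.8,0,255).astype(np.uint8),None,fx=3.6,fy=3.6))
s=snap('scene'); cv2.imwrite('pics/sc7.png',cv2.resize(np.clip(s['img'][130:230,250:400,::-1]*1.8,0,255).astype(np.uint8),None,fx=5,fy=5))
E
```

```text
9.0 [ 0.50807729 -0.10967514  0.09022429] [ 0.68370313  0.00575102 -0.41268234]
```

View pics/w7.png

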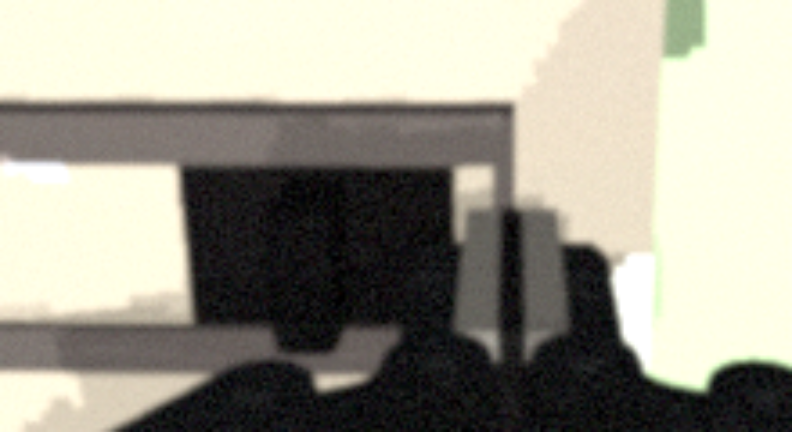

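View pics/sc7.png

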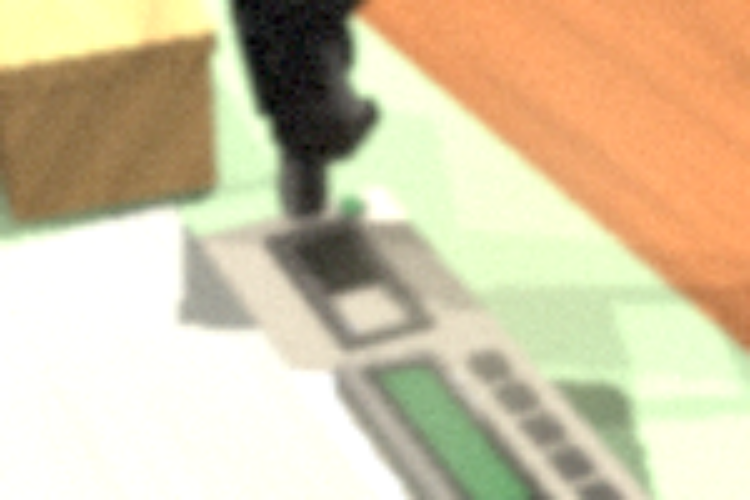

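Request:
play_rows([
  [[0,0,0.003,0,0,0],[0,0,0.002,0,0,0],[0,0,0,0,0,0]],
])

```text
t: 9.48
tcp_pos: [0.5081, -0.1096, 0.0852]
tool_rot: [0.999, -0.039, -0.0, -0.0]
force: [-0.8, 0.1, -0.4]
finger_gap: -0.002
```

Request:
play_rows([
  [[0,0,0.002,0,0,0],[0,0,0.001,0,0,0],[0,0,0,0,0,0]],
])

```text
t: 9.85
tcp_pos: [0.5083, -0.1097, 0.0831]
tool_rot: [0.999, -0.038, 0.0, 0.0]
force: [-1.5, 1.1, 6.2]
finger_gap: 0.0
```

```bash
python3 - <<'E'
from h import *
st=manip.sense(); print(st['t'],st['tcp_pos'],st['force'])
s=snap('scene'); cv2.imwrite('pics/sc8.png',cv2.resize(np.clip(s['img'][130:230,250:400,::-1]*1.8,0,255).astype(np.uint8),None,fx=5,fy=5))
E
```

```text
9.85 [ 0.5083113  -0.10974279  0.08312426] [-1.47149737  1.07675568  6.15398693]
```

View pics/sc8.png

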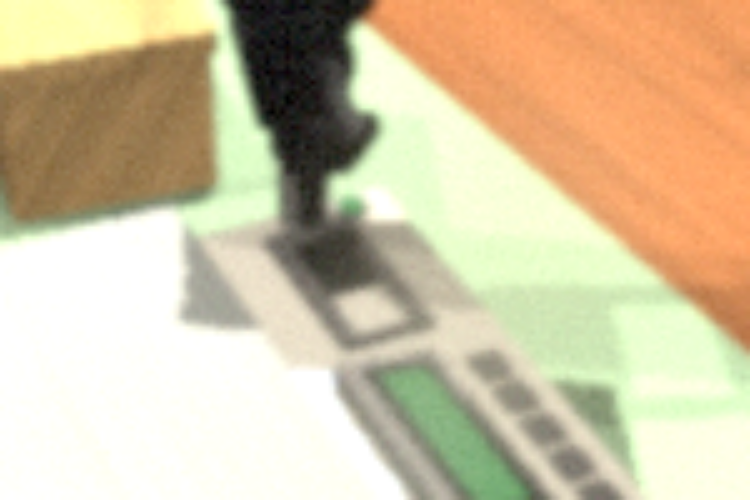

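Request:
play_rows([
  [[0,0,-0.003,0,0,0],[0,-0.005,0,0,0,0],[0,-0.005,0,0,0,0],[0,-0.005,0,0,0,0],[0,-0.005,0,0,0,0],[0,-0.005,0,0,0,0],[0,-0.005,0,0,0,0],[0,0,0,0,0,0]],
])

```text
t: 10.9
tcp_pos: [0.5106, -0.0792, 0.0854]
tool_rot: [0.999, -0.038, 0.0, -0.0]
force: [-0.4, 0.3, -0.3]
finger_gap: -0.003
```

```bash
python3 - <<'E'
from h import *
st=manip.sense(); print(st['t'],st['tcp_pos'],st['force'])
s=snap('wrist'); cv2.imwrite('pics/w9.png',cv2.resize(np.clip(s['img'][180:300,180:400,::-1]*1.8,0,255).astype(np.uint8),None,fx=3.6,fy=3.6))
s=snap('scene'); cv2.imwrite('pics/sc9.png',cv2.resize(np.clip(s['img'][130:230,250:400,::-1]*1.8,0,255).astype(np.uint8),None,fx=5,fy=5))
E
```

```text
10.9 [ 0.51055502 -0.07921467  0.0854189 ] [-0.40750921  0.31132943 -0.29149428]
```

View pics/w9.png

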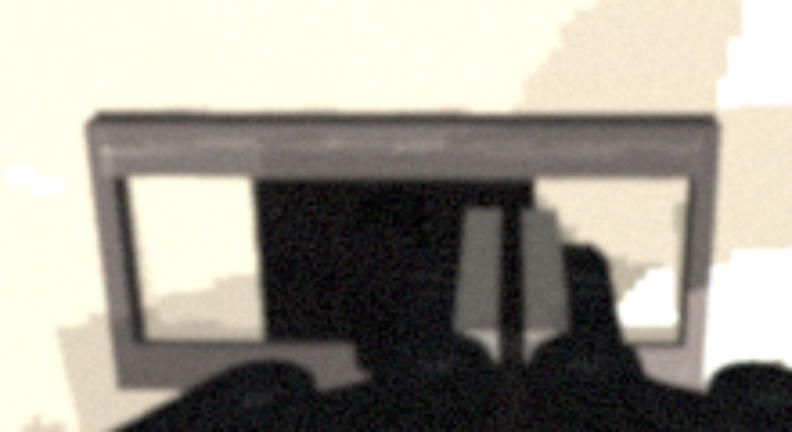

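View pics/sc9.png

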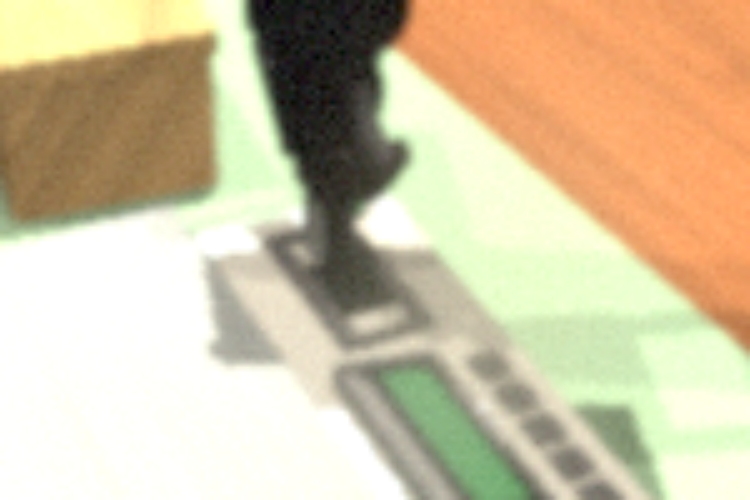

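Request:
play_rows([
  [[0,-0.005,0,0,0,0],[0,-0.005,0,0,0,0],[0,-0.005,0,0,0,0],[0,-0.002,0,0,0,0],[0,0,0,0,0,0]],
])

```text
t: 11.62
tcp_pos: [0.5119, -0.0625, 0.0854]
tool_rot: [0.999, -0.038, 0.0, -0.0]
force: [0.1, 0.1, 0.1]
finger_gap: 0.004
```

Request:
play_rows([
  [[0,-0.002,0,0,0,0],[0,0,0,0,0,0]],
])

```text
t: 11.88
tcp_pos: [0.512, -0.0612, 0.0854]
tool_rot: [0.999, -0.038, 0.0, 0.0]
force: [-0.9, -2.5, 0.7]
finger_gap: 0.0
```

Request:
play_rows([
  [[0,-0.002,0,0,0,0],[0,0,0,0,0,0]],
])

```text
t: 12.12
tcp_pos: [0.5121, -0.0608, 0.0855]
tool_rot: [0.999, -0.038, -0.0, 0.002]
force: [-1.5, -8.8, -0.3]
finger_gap: 0.0
```

```bash
python3 - <<'E'
from h import *
st=manip.sense(); print(st['t'],st['tcp_pos'],st['force'])
s=snap('wrist'); cv2.imwrite('pics/w10.png',cv2.resize(np.clip(s['img'][180:300,180:400,::-1]*1.8,0,255).astype(np.uint8),None,fx=3.6,fy=3.6))
E
```

```text
12.125 [ 0.51213091 -0.06076344  0.08549924] [-1.46330511 -8.81073439 -0.25279397]
```

View pics/w10.png

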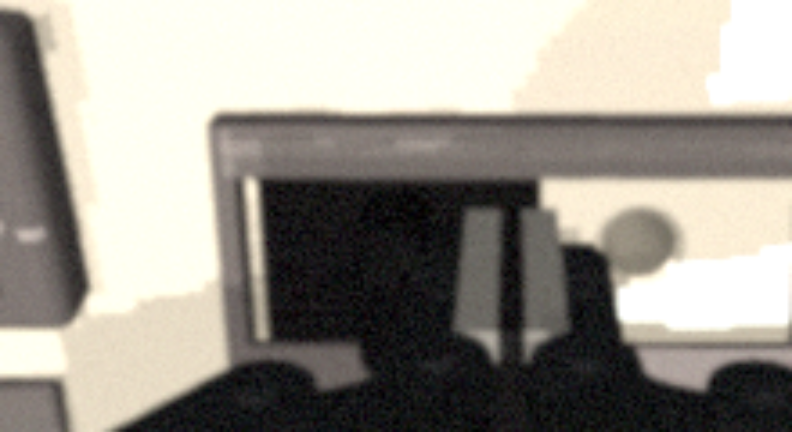

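Request:
play_rows([
  [[0,0.004,0,0,0,0],[0,0.002,-0.01,0,0,0],[0,0,-0.04,0,0,0],[-0.02,0,-0.05,0,0,0],[-0.02,0,-0.02,0,0,0],[0,0,0,0,0,0],[0,0,0,0,0,0]],
], fingers=0.5)

```text
t: 13.05
tcp_pos: [0.472, -0.0615, 0.2048]
tool_rot: [0.999, -0.039, -0.0, -0.0]
force: [0.1, 0.1, -0.2]
finger_gap: 0.498
```

```bash
python3 - <<'E'
from h import *
st=manip.sense(); print(st['t'],st['tcp_pos'],st['tool_rot'],st['force'],st['finger_gap'])
th=np.radians(-4.35);ex=np.array([np.cos(th),np.sin(th)]);ey=np.array([-np.sin(th),np.cos(th)])
for n in ['wrist','scene','top']:
    s=snap(n,n+'11.png')
    for l,z in [('port',.075),('cover_rib',.086),('pin_grip',.115),('stand',0),('marker',.015),('scale',0)]:
        for r in manip.pinpoint(l,s)[:2]:
            X=atz(s,r['point'],z);print(n,l,np.round(r['point'],1),round(r['score'],2),X.round(4),X[:2]@ex,X[:2]@ey)
    if n=='wrist':
        cv2.imwrite('pics/w11.png',cv2.resize(s['img'][80:280,200:420,::-1],None,fx=3,fy=3,interpolation=cv2.INTER_CUBIC))
E
```

```text
13.05 [ 0.47200627 -0.06153377  0.20478898] [ 9.99252487e-01 -3.86567468e-02 -1.44444174e-04 -3.18833545e-04] [ 0.08864048  0.06117154 -0.2200611 ] 0.4984176632356849
wrist port [336.8 154.2] 0.57 [ 0.5067 -0.0791  0.075 ] 0.5112528790459203 -0.040417544377590355
wrist cover_rib [297.2 151.6] 0.66 [ 0.5134 -0.0435  0.086 ] 0.5152310563466601 -0.0044069590710239205
wrist stand [ 13.3 203.3] 0.59 [0.4667 0.3444 0.    ] 0.43926792141012905 0.3788234838465683
wrist stand [339.7 152.2] 0.22 [ 0.4977 -0.0857 -0.    ] 0.5028043636433639 -0.04774799266447273
wrist marker [ 13.7 203.9] 0.57 [0.4694 0.3263 0.015 ] 0.44329813014541947 0.3609288061866179
wrist scale [254.9  29.5] 0.92 [ 0.6363 -0.0032  0.    ] 0.6347515038702443 0.04512307383525465
scene port [315.2 181.7] 0.88 [ 0.5101 -0.0849  0.075 ] 0.5150632294373688 -0.04598457040964313
scene port [445.6 319.6] 0.45 [0.514  0.3801 0.075 ] 0.48366700966357906 0.41796948697691555
scene cover_rib [319.7 187.6] 0.47 [ 0.5199 -0.045   0.086 ] 0.52185365787508 -0.005482158479272448
scene pin_grip [434.3 267.4] 0.78 [0.4803 0.3034 0.115 ] 0.45585
[... 360 characters left out ...]
  0.    ] 0.4707887761665106 -0.13919137213348423
top port [349.  208.3] 0.56 [ 0.5172 -0.0846  0.075 ] 0.5221371533238869 -0.045168146722817645
top pin_grip [212.6 237.1] 0.72 [0.4331 0.2956 0.115 ] 0.40939653320549035 0.3275769233925019
top pin_grip [163.3 171.5] 0.6 [0.6218 0.448  0.115 ] 0.5860318047953368 0.49390660934367087
top stand [209.9 229.9] 0.71 [0.4656 0.3355 0.    ] 0.43885602982668354 0.3698897273019656
top stand [430.5 209.6] 0.4 [ 0.5228 -0.3382  0.    ] 0.5469296503695529 -0.29760253892672117
top marker [195.8 234. ] 0.65 [0.4517 0.3743 0.015 ] 0.42200937612917305 0.4074710245539262
top scale [315.8 175.2] 0.59 [0.6336 0.0115 0.    ] 0.6309355164112335 0.059528540078705935
```

View pics/w11.png

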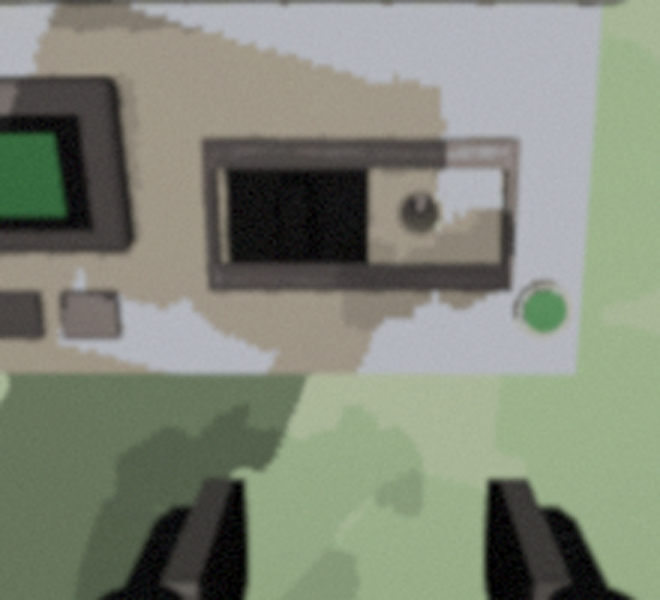

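Request:
play_rows([
  [[0,0,-0.035,0,0,0],[-0.007,-0.045,0,0,0,0],[-0.007,-0.045,0,0,0,0],[-0.007,-0.045,0,0,0,0],[-0.007,-0.045,0,0,0,0],[-0.007,-0.045,0,0,0,0],[-0.007,-0.045,0,0,0,0],[-0.007,-0.045,0,0,0,0],[-0.006,-0.045,0,0,0,0],[0,0,0,0,0,0]],
])

```text
t: 15.35
tcp_pos: [0.4443, 0.3041, 0.2404]
tool_rot: [0.999, -0.036, 0.0, -0.0]
force: [-0.7, -0.1, 0.0]
finger_gap: 0.498
```

Request:
play_rows([
  [[0,0,0,0,0,0]],
])

```text
t: 15.48
tcp_pos: [0.4443, 0.301, 0.2402]
tool_rot: [0.999, -0.038, -0.0, 0.0]
force: [0.8, -0.2, 0.4]
finger_gap: 0.504
```

```bash
python3 - <<'E'
from h import *
st=manip.sense(); print(st['t'],st['tcp_pos'],st['tool_rot'],st['finger_gap'])
s=snap('wrist','w12.png')
for l,z in [('pin_grip',.115),('stand',0),('marker',.015)]:
    for r in manip.pinpoint(l,s)[:3]: print(l,np.round(r['point'],1),round(r['score'],2),atz(s,r['point'],z).round(4))
    for r in manip.regions_of(l,s)[:2]: print(l,r['rect'],r['score'])
E
```

```text
15.475 [0.44430973 0.30104723 0.24018337] [ 9.99270043e-01 -3.81982414e-02 -3.06014793e-04  4.26985631e-04] 0.5042475852448004
pin_grip [313.7 165.4] 0.85 [0.4709 0.3056 0.115 ]
pin_grip [151.9  12.9] 0.83 [0.6081 0.4276 0.115 ]
pin_grip [140.2, 0.0, 185.5, 103.0] 0.79
pin_grip [298.8, 176.8, 327.2, 223.1] 0.7
stand [290.4 155. ] 0.67 [0.4663 0.3396 0.    ]
stand [214.8, 113.0, 350.1, 211.4] 0.79
marker [266.7 164.5] 0.78 [0.4586 0.3694 0.015 ]
marker [231.0, 168.6, 263.4, 197.7] 0.71
```

View pics/w12.png

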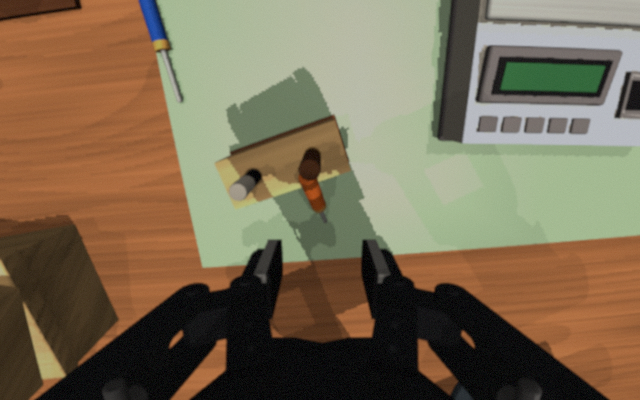

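```bash
python3 - <<'E'
from h import *
s=snap('wrist')
im=np.clip(s['img'][95:235,205:365,::-1]*1.5,0,255).astype(np.uint8)
im=cv2.resize(im,None,fx=4.2,fy=4.2,interpolation=cv2.INTER_CUBIC)
for X in [(.4709,.3056)]:
  for z in (.075,.155):
    c=[(proj(s,[X[0]+.009*np.cos(a),X[1]+.009*np.sin(a),z])-[205,95]+.5)*4.2 for a in np.linspace(0,6.3,30)]
    cv2.polylines(im,[np.int32(c)],True,(0,255,0),1)
cv2.imwrite('pics/w13.png',im)
E
```

```text
(no output)
```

View pics/w13.png

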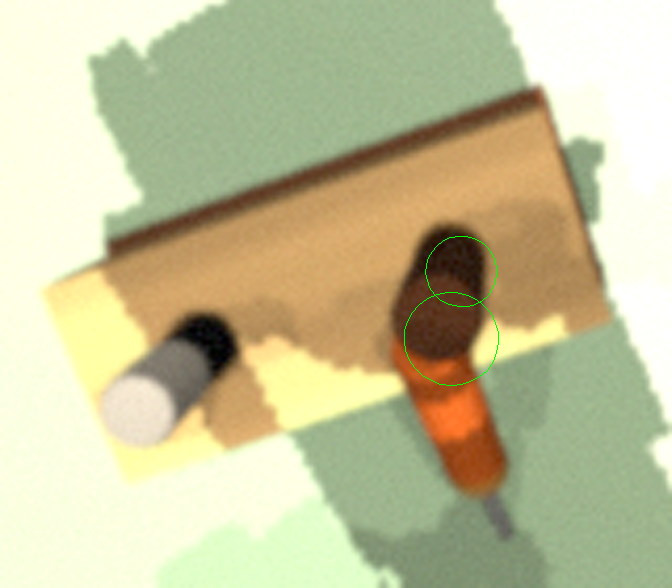

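```bash
python3 - <<'E'
from h import *
s=snap('wrist')
f=lambda u,v:(u/4.2+205-.5,v/4.2+95-.5)
print(atz(s,f(440,312),.155),atz(s,f(452,259),.075))
print('marker',atz(s,f(140,410),.136),atz(s,f(207,345),.075))
print('corners',[atz(s,f(*p),.075).round(4) for p in [(545,92),(612,318),(128,480),(42,288)]])
st=manip.sense();P=st['tcp_pos'];print(P)
E
```

```text
[0.47633813 0.30747236 0.155     ] [0.47431934 0.30786863 0.075     ]
marker [0.45694359 0.37332096 0.136     ] [0.45723022 0.3728379  0.075     ]
corners [array([0.5131, 0.2818, 0.075 ]), array([0.4561, 0.2684, 0.075 ]), array([0.4224, 0.3994, 0.075 ]), array([0.4754, 0.4129, 0.075 ])]
[0.44485273 0.300942   0.24047332]
```

Request:
play_rows([
  [[0.03,-0.009,0,0,0,0],[0,0,0.03,0,0,0],[0,0,0.03,0,0,0],[0,0,0.01,0,0,0],[0,0,0,0,0,0],[0,0,0,0,0,0]],
], fingers=0.4)

```text
t: 16.68
tcp_pos: [0.4761, 0.3084, 0.1716]
tool_rot: [0.999, -0.039, 0.001, -0.0]
force: [-0.2, 0.6, 0.5]
finger_gap: 0.405
```

```bash
python3 - <<'E'
from h import *
st=manip.sense(); print(st['t'],st['tcp_pos'],st['tool_rot'],st['finger_gap'])
s=snap('wrist'); cv2.imwrite('pics/w14.png',cv2.resize(np.clip(s['img'][150:330,200:440,::-1]*1.5,0,255).astype(np.uint8),None,fx=3.2,fy=3.2))
s=snap('scene'); cv2.imwrite('pics/sc14.png',cv2.resize(np.clip(s['img'][180:350,380:540,::-1]*1.5,0,255).astype(np.uint8),None,fx=3.5,fy=3.5))
E
```

```text
16.675 [0.47613185 0.30841087 0.17156467] [ 9.99257327e-01 -3.85139763e-02  1.10858501e-03 -4.89521389e-04] 0.40452741078650717
```

View pics/w14.png

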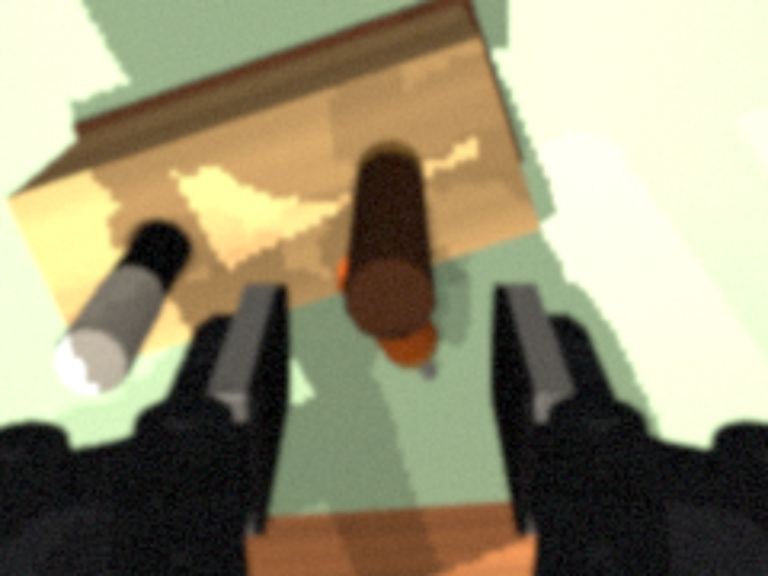

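View pics/sc14.png

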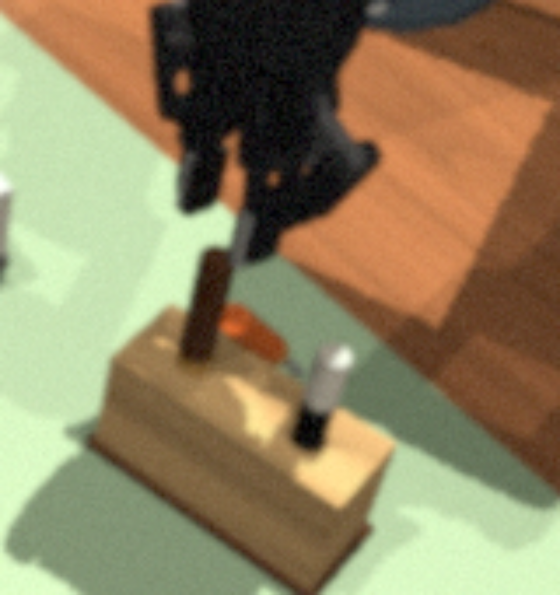

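Request:
play_rows([
  [[0,0,0.02,0,0,0],[0,0,0.02,0,0,0],[0,0,0.02,0,0,0],[0,0,0.008,0,0,0],[0,0,0,0,0,0]],
])

```text
t: 17.4
tcp_pos: [0.4754, 0.3081, 0.1025]
tool_rot: [0.999, -0.039, 0.0, -0.0]
force: [0.2, 0.4, -0.4]
finger_gap: 0.401
```

```bash
python3 - <<'E'
from h import *
st=manip.sense(); print(st['t'],st['tcp_pos'],st['tool_rot'],st['finger_gap'],st['force'])
s=snap('wrist'); cv2.imwrite('pics/w15.png',cv2.resize(np.clip(s['img'][150:330,200:440,::-1]*1.5,0,255).astype(np.uint8),None,fx=3.2,fy=3.2))
s=snap('scene'); cv2.imwrite('pics/sc15.png',cv2.resize(np.clip(s['img'][180:350,380:540,::-1]*1.5,0,255).astype(np.uint8),None,fx=3.5,fy=3.5))
E
```

```text
17.4 [0.47538622 0.30812669 0.10253773] [ 9.99257281e-01 -3.85342081e-02  4.09250301e-06 -1.54293937e-05] 0.4007862868226226 [ 0.24749508  0.42737089 -0.42417186]
```

View pics/w15.png

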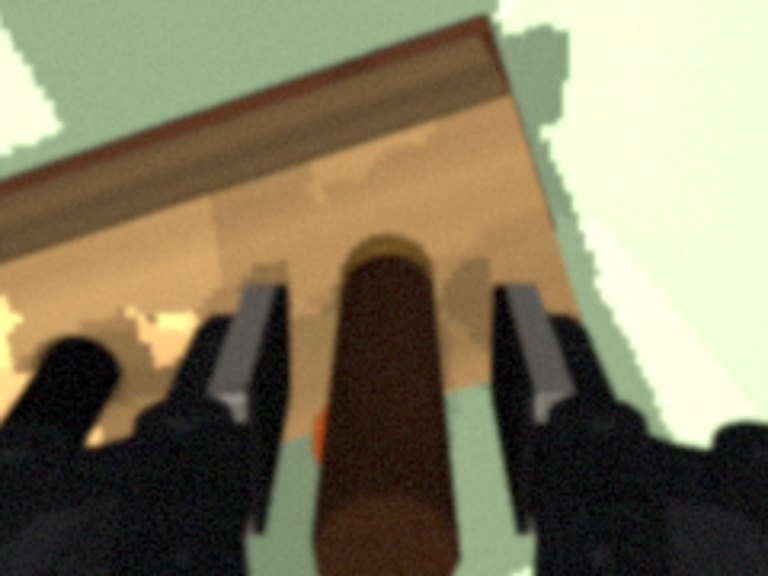

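View pics/sc15.png

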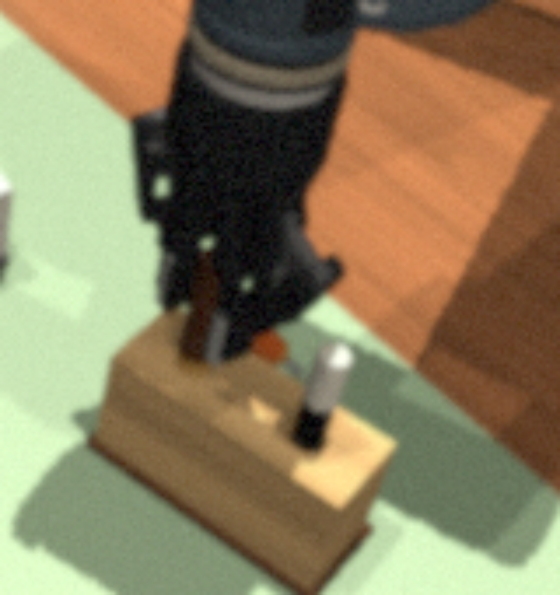

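Request:
play_rows([
  [[0,0,-0.006,0,0,0],[0,0,0,0,0,0]],
])

```text
t: 17.75
tcp_pos: [0.4761, 0.3084, 0.1097]
tool_rot: [0.999, -0.039, 0.001, -0.001]
force: [0.3, -0.4, -0.0]
finger_gap: 0.398
```

Request:
play_rows([
  [[0,0,0,0,0,0],[0,0,0,0,0,0],[0,0,0,0,0,0],[0,0,0,0,0,0],[0,0,0,0,0,0]],
], fingers=0, squeeze=60)

```text
t: 18.38
tcp_pos: [0.4755, 0.3082, 0.109]
tool_rot: [0.999, -0.039, 0.0, -0.0]
force: [-1.1, 0.6, 5.5]
finger_gap: 0.194
```

```bash
python3 - <<'E'
from h import *
st=manip.sense(); print(st['t'],st['tcp_pos'],st['tool_rot'],st['finger_gap'],st['force'])
s=snap('wrist'); cv2.imwrite('pics/w16.png',cv2.resize(np.clip(s['img'][150:330,200:440,::-1]*1.5,0,255).astype(np.uint8),None,fx=3.2,fy=3.2))
s=snap('scene'); cv2.imwrite('pics/sc16.png',cv2.resize(np.clip(s['img'][180:350,380:540,::-1]*1.5,0,255).astype(np.uint8),None,fx=3.5,fy=3.5))
E
```

```text
18.375 [0.47553855 0.3082365  0.10901649] [ 9.99257823e-01 -3.85177628e-02  3.78710095e-04 -2.02612969e-04] 0.19400300202912488 [-1.0728371   0.6097699   5.51593045]
```

View pics/w16.png

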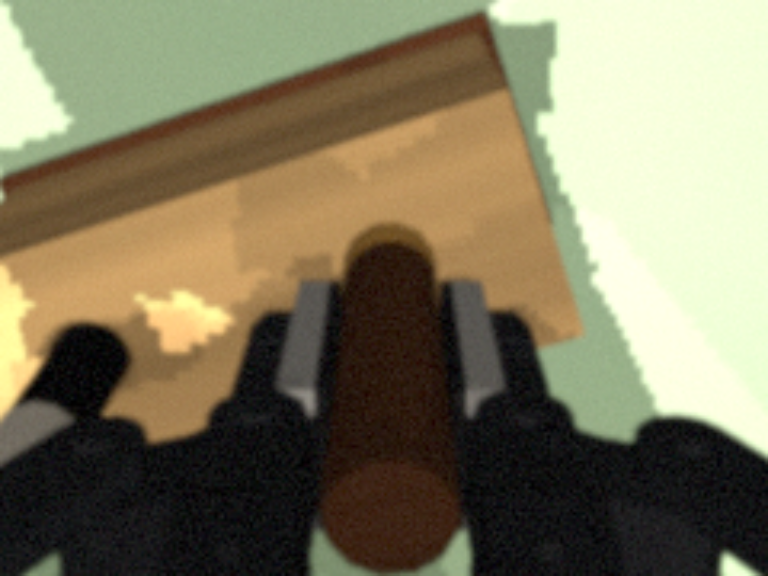

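View pics/sc16.png

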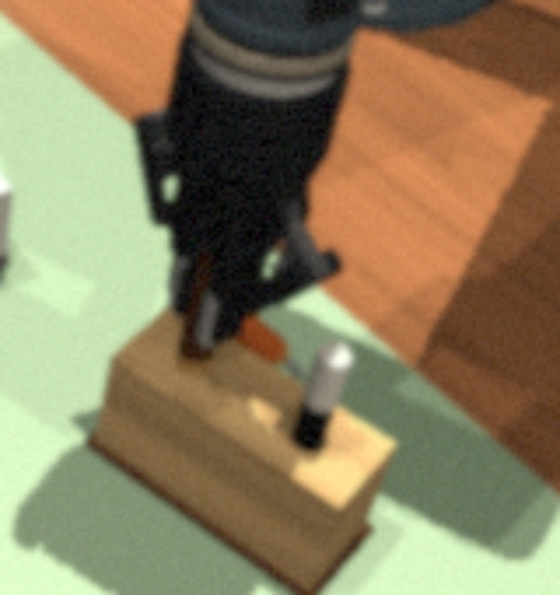

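Request:
play_rows([
  [[0,0,-0.005,0,0,0],[0,0,-0.015,0,0,0],[0,0,-0.03,0,0,0],[0,0,-0.03,0,0,0],[0,0,-0.03,0,0,0],[0,0,0,0,0,0],[0,0,0,0,0,0]],
])

```text
t: 19.35
tcp_pos: [0.4746, 0.3078, 0.218]
tool_rot: [0.999, -0.039, -0.001, 0.0]
force: [0.5, -0.1, -1.6]
finger_gap: 0.195
```

```bash
cat >> h.py <<'E'
from scipy.spatial.transform import Rotation as R
def ov(s,st,x0,y0,w,h,f,fn,off=(0,0),pts=()):
    im=np.clip(s['img'][y0:y0+h,x0:x0+w,::-1]*1.5,0,255).astype(np.uint8)
    im=cv2.resize(im,None,fx=f,fy=f,interpolation=cv2.INTER_CUBIC)
    for X in pts:
        q=(proj(s,X)-[x0,y0]+.5)*f; cv2.drawMarker(im,(int(q[0]),int(q[1])),(0,255,0),cv2.MARKER_CROSS,12,1)
    cv2.imwrite('pics/'+fn,im)
E
python3 - <<'E'
from h import *
st=manip.sense(); print(st['t'],st['tcp_pos'],st['tool_rot'],st['finger_gap'],st['force'])
P=st['tcp_pos'];Rm=R.from_quat(st['tool_rot']).as_matrix()
pts=[P+Rm@np.array([0,0,d]) for d in (.094,.034,-.046)]
s=snap('wrist');ov(s,st,200,120,240,200,3.2,'w17.png',pts=pts); print(s['K'],[proj(s,p) for p in pts])
for r in manip.pinpoint('pin_tip',s)[:3]:print(r)
s=snap('scene');ov(s,st,340,130,200,200,3,'sc17.png',pts=pts)
for r in manip.pinpoint('pin_tip',s)[:3]:print(r)
print([proj(s,p) for p in pts])
E
```

```text
19.35 [0.47464655 0.30777546 0.21800847] [ 9.99255740e-01 -3.85700045e-02 -5.17504852e-04  2.31860487e-04] 0.19501384126828233 [ 0.45254377 -0.1374686  -1.58194046]
[[289.127854     0.         321.60798622]
 [  0.         289.127854   198.82273469]
 [  0.           0.           1.        ]] [array([320.84194515, 202.55415854]), array([320.64876604, 230.49839505]), array([320.09080628, 311.61869667])]
{'point': [323.9, 201.8], 'score': 0.85}
{'point': [464.5, 284.8], 'score': 0.77}
{'point': [439.4, 264.4], 'score': 0.68}
{'point': [320.3, 188.6], 'score': 0.64}
[array([439.18943582, 264.27285104]), array([445.06056016, 239.62449135]), array([453.82074108, 202.57700258])]
```

View pics/w17.png

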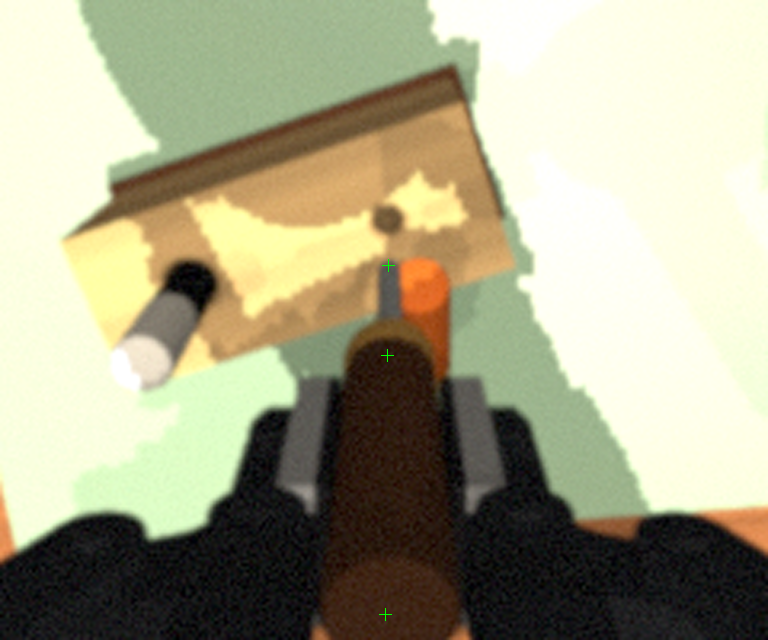

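View pics/sc17.png

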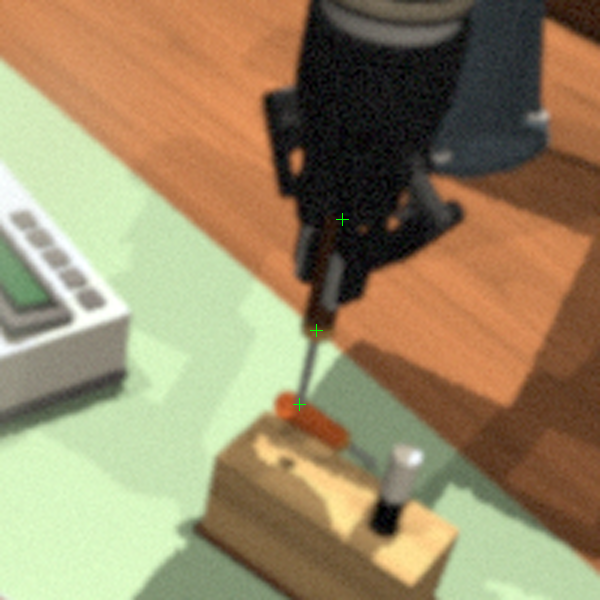

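```bash
python3 - <<'E'
from h import *
st=manip.sense();P=st['tcp_pos'];Rm=R.from_quat(st['tool_rot']).as_matrix()
T=np.eye(4);T[:3,:3]=Rm;T[:3,3]=P
s=snap('wrist');C=np.linalg.inv(T)@np.array(s['world_from_camera'])
T1=np.eye(4);T1[:3,:3]=R.from_quat([.999252,-.0386567,-.000144,-.000319]).as_matrix();T1[:3,3]=[.472006,-.061534,.204789]
s2=dict(s);s2['world_from_camera']=T1@C
im=cv2.imread('pics/wrist11.png');g=im[130:172,315:362].astype(int).sum(2)
cv2.imwrite('pics/w18.png',cv2.resize(im[130:172,315:362],None,fx=14,fy=14,interpolation=cv2.INTER_NEAREST))
th=np.radians(-4.35);ex=np.array([np.cos(th),np.sin(th)]);ey=np.array([-np.sin(th),np.cos(th)])
for p in [(339.3,150.3),(336.8,154.2)]:
    X=atz(s2,p,.075);print(X,X[:2]@ex,X[:2]@ey)
X=ex*.515-ey*.046;print('port guess',X, proj(s2,[*X,.075]))
a=atz(s2,(200,80),.097)
E
```

```text
[ 0.51015211 -0.08163697  0.075     ] 0.5148746053657624 -0.042707324975151666
[ 0.5067067  -0.07908854  0.075     ] 0.5112458222565613 -0.04042756349283418
port guess [ 0.5100274  -0.08492968] [342.83906763 150.16184591]
```

View pics/w18.png

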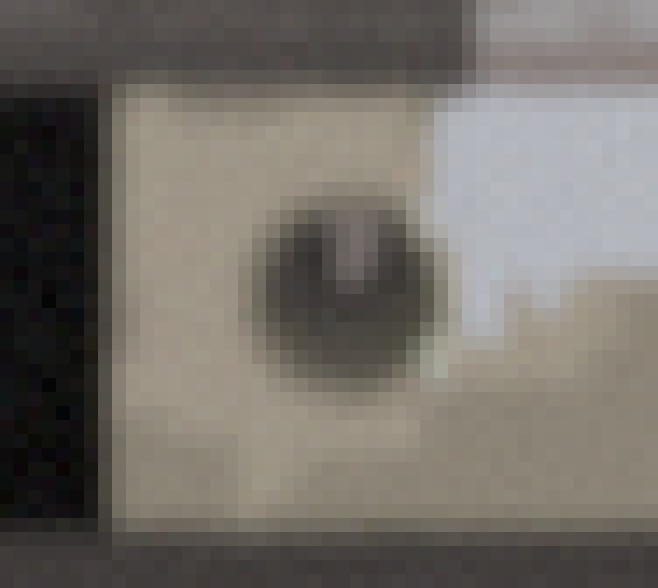

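Request:
play_rows([
  [[0.004,0.02,0,0,0,0],[0.008,0.044,0,0,0,0],[0.008,0.05,0,0,0,0],[0.008,0.05,0,0,0,0],[0.008,0.05,0,0,0,0],[0.008,0.05,0,0,0,0],[0.008,0.05,0,0,0,0],[0.008,0.045,0,0,0,0],[0.005,0.027,0,0,0,0],[0,0,0,0,0,0]],
])

```text
t: 20.85
tcp_pos: [0.5101, -0.0847, 0.2183]
tool_rot: [0.999, -0.041, 0.0, 0.0]
force: [0.4, 0.1, -0.6]
finger_gap: 0.193
```

Request:
play_rows([
  [[0,0,0,0,0,0],[0,0,0.015,0,0,0],[0,0,0.01,0,0,0],[0,0,0,0,0,0]],
])

```text
t: 21.35
tcp_pos: [0.5093, -0.0808, 0.192]
tool_rot: [0.999, -0.038, -0.002, -0.001]
force: [-0.1, 1.0, -0.9]
finger_gap: 0.195
```

```bash
python3 - <<'E'
from h import *
st=manip.sense(); print(st['t'],st['tcp_pos'],st['tool_rot'],st['finger_gap'],st['force'])
P=st['tcp_pos'];Rm=R.from_quat(st['tool_rot']).as_matrix()
tip=P+Rm@np.array([0,0,.094])
port=np.array([.5101,-.0817,.075]);print('tip',tip,'err',port-tip)
s=snap('wrist');ov(s,st,230,140,180,140,4.2,'w19.png',pts=[tip,port]); print(proj(s,tip),proj(s,port))
for l in ('port','pin_tip'):
  for r in manip.pinpoint(l,s)[:2]:print(l,r)
s=snap('scene');ov(s,st,260,110,120,100,6,'sc19.png',pts=[tip,port]);print(proj(s,tip),proj(s,port))
for l in ('port','pin_tip'):
  for r in manip.pinpoint(l,s)[:2]:print(l,r)
E
```

```text
21.35 [ 0.50933456 -0.08082559  0.19198872] [ 9.99276868e-01 -3.79846806e-02 -1.61156688e-03 -5.55022949e-04] 0.19461383673199492 [-0.09213381  0.99237515 -0.88541325]
tip [ 0.50903577 -0.08070981  0.09798926] err [ 0.00106423 -0.00099019 -0.02298926]
[320.86941752 202.5729824 ] [321.9218265  193.77340529]
port {'point': [323.2, 195.7], 'score': 0.88}
pin_tip {'point': [88.7, 313.6], 'score': 0.66}
pin_tip {'point': [322.1, 201.3], 'score': 0.62}
[316.32298182 174.66172368] [315.83678975 182.36380489]
port {'point': [317.3, 181.0], 'score': 0.97}
port {'point': [323.6, 374.5], 'score': 0.66}
pin_tip {'point': [457.6, 263.6], 'score': 0.74}
pin_tip {'point': [315.5, 175.5], 'score': 0.63}
```

View pics/w19.png

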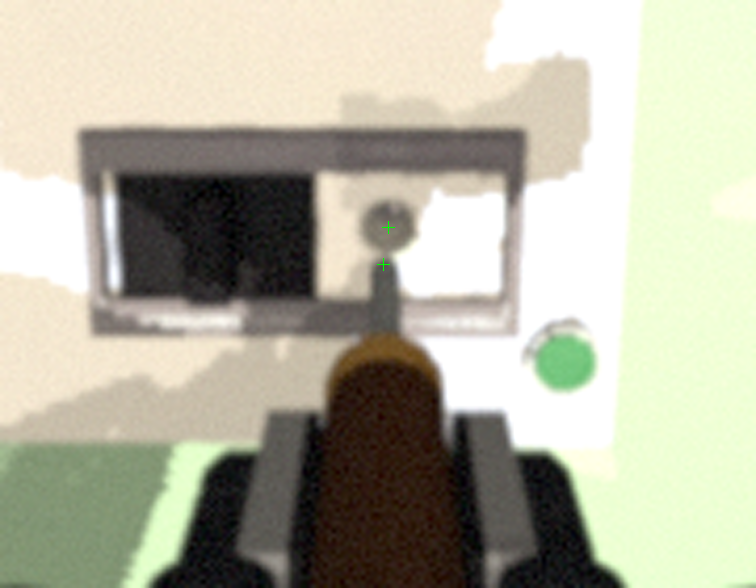

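View pics/sc19.png

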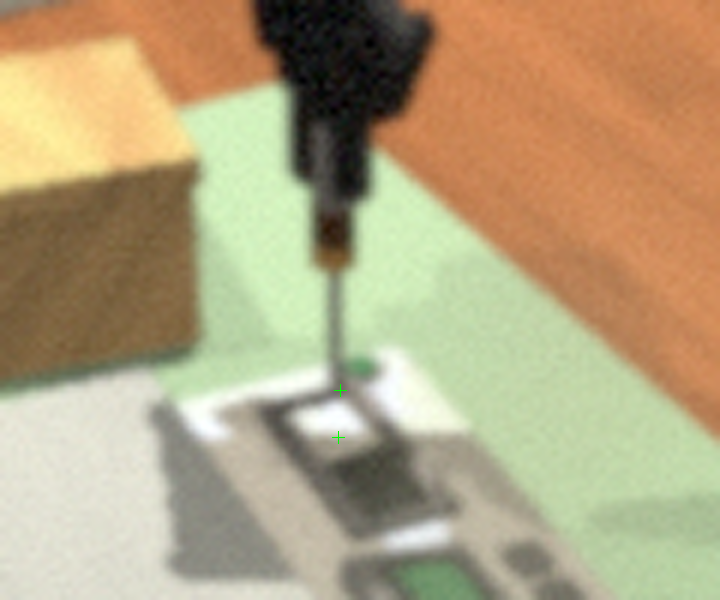

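Request:
play_rows([
  [[0,0,0.01,0,0,0],[0,0,0.006,0,0,0],[0,0,0,0,0,0],[0,0,0,0,0,0]],
])

```text
t: 22.15
tcp_pos: [0.5104, -0.0819, 0.1773]
tool_rot: [0.999, -0.039, -0.0, -0.0]
force: [-0.2, 0.2, -0.4]
finger_gap: 0.192
```

```bash
python3 - <<'E'
from h import *
st=manip.sense(); print(st['t'],st['tcp_pos'],st['tool_rot'],st['finger_gap'],st['force'])
P=st['tcp_pos'];Rm=R.from_quat(st['tool_rot']).as_matrix()
tip=P+Rm@np.array([0,0,.094])
port=np.array([.5101,-.0817,.075]);print('tip',tip,'err',port-tip, 'tool',Rm.T@(port-tip))
s=snap('wrist');ov(s,st,260,150,120,95,6.2,'w20.png',pts=[tip,port]); print(proj(s,tip),proj(s,port))
s=snap('scene');ov(s,st,280,140,80,70,8,'sc20.png',pts=[tip,port]);print(proj(s,tip),proj(s,port))
E
```

```text
22.15 [ 0.51039042 -0.08185056  0.17731901] [ 9.99256101e-01 -3.85647660e-02 -5.39884957e-05 -1.22106389e-05] 0.1919318369962983 [-0.23755666  0.17871045 -0.37948746]
tip [ 0.51038037 -0.08184787  0.08331901] err [-0.00028037  0.00014787 -0.00831901] tool [-0.00029003 -0.00012566  0.00831905]
[320.83595247 202.56950365] [320.71370813 200.00376779]
[315.67038455 179.57557884] [315.83678975 182.36380489]
```

View pics/w20.png

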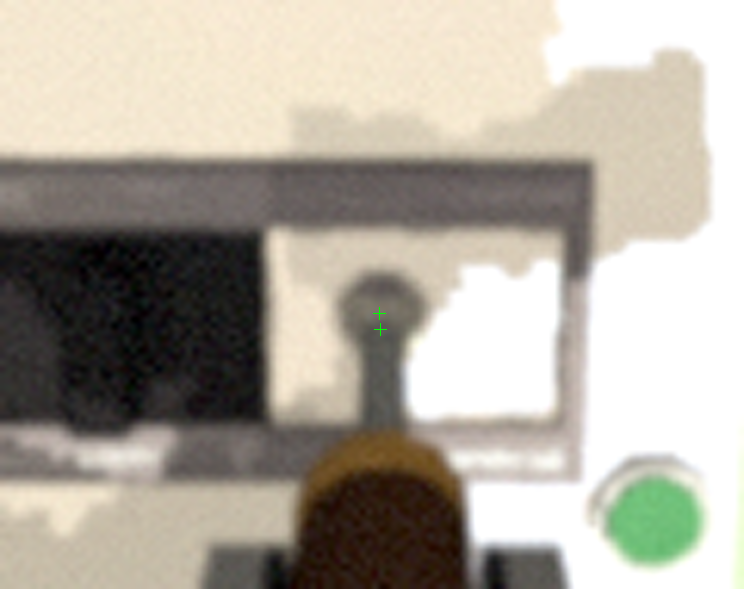

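View pics/sc20.png

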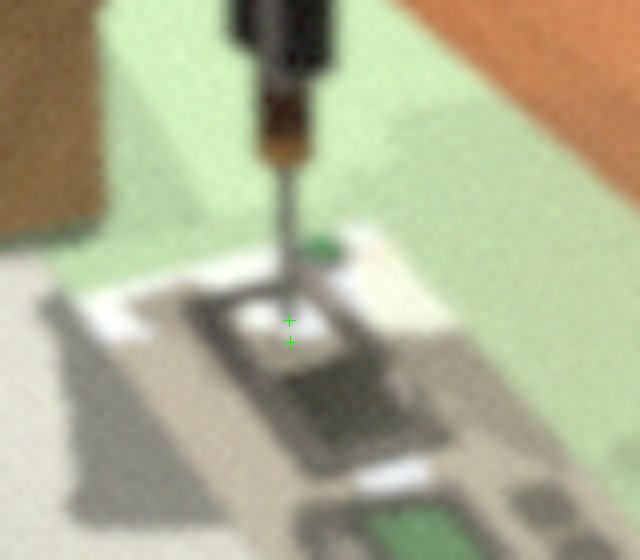

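Request:
play_rows([
  [[0,0,0.005,0,0,0],[0,0,0.005,0,0,0],[0,0,0.005,0,0,0],[0,0,0,0,0,0]],
])

```text
t: 22.75
tcp_pos: [0.51, -0.0817, 0.1618]
tool_rot: [0.999, -0.039, -0.001, -0.0]
force: [0.1, 0.1, -0.4]
finger_gap: 0.196
```

Request:
play_rows([
  [[0,0,0.005,0,0,0],[0,0,0.005,0,0,0],[0,0,0,0,0,0],[0,0,0,0,0,0]],
])

```text
t: 23.25
tcp_pos: [0.5104, -0.0818, 0.1524]
tool_rot: [0.999, -0.039, 0.0, 0.0]
force: [0.6, 0.3, 0.6]
finger_gap: 0.196
```

Request:
play_rows([
  [[0,0,0.003,0,0,0],[0,0,0.003,0,0,0],[0,0,0,0,0,0],[0,0,0,0,0,0]],
])

```text
t: 23.75
tcp_pos: [0.5103, -0.0818, 0.1464]
tool_rot: [0.999, -0.039, -0.0, -0.0]
force: [0.4, 0.3, -0.9]
finger_gap: 0.194
```

Request:
play_rows([
  [[0,0,0.001,0,0,0],[0,0,0.001,0,0,0],[0,0,0,0,0,0],[0,0,0,0,0,0]],
])

```text
t: 24.25
tcp_pos: [0.5105, -0.0818, 0.1446]
tool_rot: [0.999, -0.039, 0.0, 0.0]
force: [0.1, 1.0, 3.3]
finger_gap: 0.195
```

Request:
play_rows([
  [[0,0,0.001,0,0,0],[0,0,0,0,0,0],[0,0,0,0,0,0]],
])

```text
t: 24.62
tcp_pos: [0.5105, -0.0818, 0.1435]
tool_rot: [0.999, -0.039, 0.0, 0.0]
force: [-0.1, 0.6, 1.9]
finger_gap: 0.192
```

Request:
play_rows([
  [[0,0,0.001,0,0,0],[0,0,0,0,0,0],[0,0,0,0,0,0]],
])

```text
t: 25.0
tcp_pos: [0.5104, -0.0818, 0.1425]
tool_rot: [0.999, -0.039, 0.0, 0.0]
force: [0.2, -0.1, 2.7]
finger_gap: 0.196
```

Request:
play_rows([
  [[0,0,0.001,0,0,0],[0,0,0,0,0,0],[0,0,0,0,0,0]],
])

```text
t: 25.38
tcp_pos: [0.5105, -0.0818, 0.1415]
tool_rot: [0.999, -0.039, 0.0, 0.0]
force: [-0.1, -0.6, 4.2]
finger_gap: 0.193
```

Request:
play_rows([
  [[0,0,0.001,0,0,0],[0,0,0,0,0,0],[0,0,0,0,0,0]],
])

```text
t: 25.75
tcp_pos: [0.5104, -0.0818, 0.1405]
tool_rot: [0.999, -0.039, 0.0, 0.0]
force: [-0.1, 0.3, 4.9]
finger_gap: 0.197
```

```bash
python3 - <<'E'
from h import *
f=[]
for i in range(8):
    s=snap('wrist' if i%2 else 'scene'); st=manip.sense(); f.append(st['force'])
    if i==0:sc=s
print(st['t'],st['tcp_pos'],st['tool_rot'],st['finger_gap'],np.mean(f,0),np.std(f,0))
P=st['tcp_pos'];Rm=R.from_quat(st['tool_rot']).as_matrix()
pts=[P+Rm@np.array([0,0,d]) for d in (.034,)]
ov(s,st,230,140,180,140,4.2,'w21.png',pts=pts);ov(sc,st,260,110,120,100,6,'sc21.png',pts=pts)
E
```

```text
26.15 [ 0.51040351 -0.08184311  0.140454  ] [ 9.99257969e-01 -3.85162908e-02  7.27476532e-05  4.49131222e-05] 0.19581547048240425 [-0.04201182 -0.07167572  3.6370076 ] [0.58483529 0.56818053 0.5679757 ]
```

View pics/w21.png

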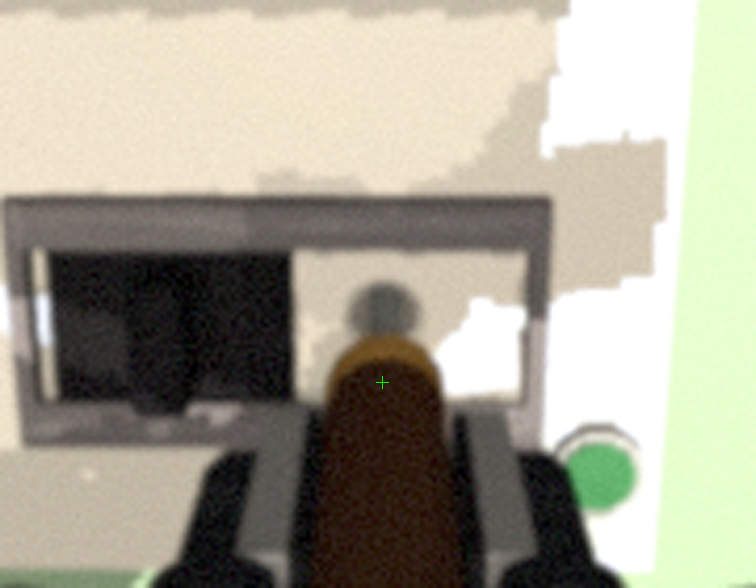

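View pics/sc21.png

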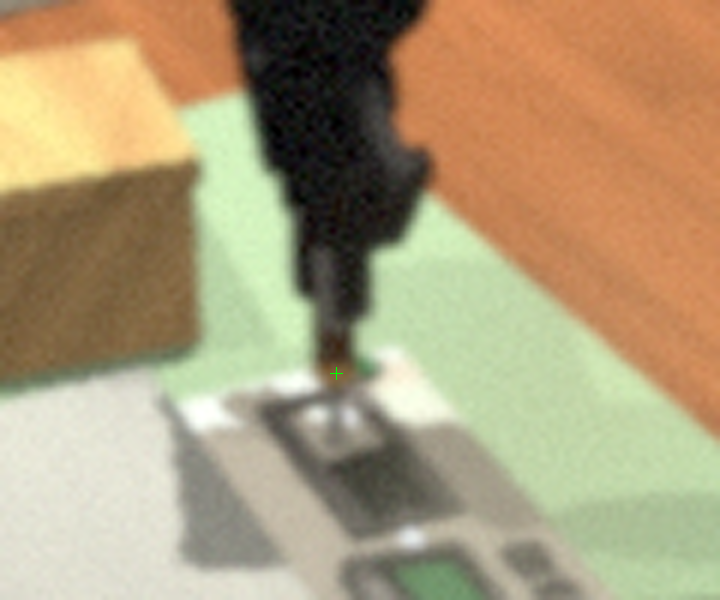

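Request:
play_rows([
  [[0,0,0.0005,0,0,0],[0,0,0,0,0,0]],
])

```text
t: 26.4
tcp_pos: [0.5104, -0.0818, 0.1399]
tool_rot: [0.999, -0.039, 0.0, 0.0]
force: [-0.8, -0.3, 5.1]
finger_gap: 0.191
```

```bash
python3 - <<'E'
from h import *
f=[];z=[]
for i in range(16):
    snap('wrist'); st=manip.sense(); f.append(st['force'][2]);z.append(st['tcp_pos'][2])
print(st['t'],np.mean(z),np.mean(f),np.std(f)/4)
E
```

```text
27.2 0.13992939670121046 4.521896655125859 0.13343259840715646
```

Request:
play_rows([
  [[0,0,0.0005,0,0,0],[0,0,0,0,0,0]],
])

```text
t: 27.45
tcp_pos: [0.5104, -0.0818, 0.1394]
tool_rot: [0.999, -0.039, 0.0, -0.0]
force: [0.4, -1.2, 5.3]
finger_gap: 0.196
```

```bash
python3 - <<'E'
from h import *
f=[];z=[]
for i in range(16):
    snap('wrist'); st=manip.sense(); f.append(st['force'][2]);z.append(st['tcp_pos'][2])
print(st['t'],np.mean(z),np.mean(f),np.std(f)/4)
E
```

```text
28.25 0.13942885526721616 4.867753267715866 0.14552557901800772
```

```bash
python3 - <<'E'
from h import *
s=snap('scene','sc_end.png'); st=manip.sense(); print(st['t'],st['tcp_pos'],st['force'],st['finger_gap'])
E
```

```text
28.3 [ 0.51037421 -0.08179962  0.1394206 ] [ 0.33968472 -0.98627982  5.54617528] 0.1932709956178869
```

View pics/sc_end.png

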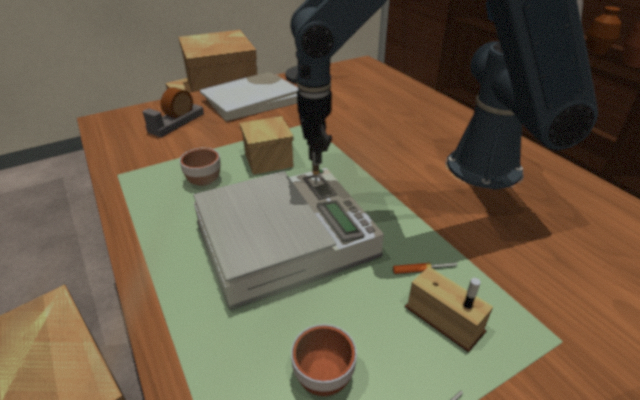

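```bash
python3 - <<'E'
from h import *
print(manip.sign_off())
s=snap('top','top_end.png'); print(manip.sense()['force'])
E
```

```text
the job is handed in; nothing more can be done
None
the job is handed in; nothing more can be done
```

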